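Zero the bench photometer with a tuning tool

ROBOT

A 7-joint arm with a two-finger parallel gripper is mounted at the origin on the work surface. World frame = base frame: x ahead of the robot, y to its left, z up, the work surface at z = 0. Lengths are in m, angles in degrees, forces in N, time in s.
With the tool pointing down it reaches from about 0.425 to 1.025 m from the base axis. Payload 9.4 kg.
Tool frame: the origin (TCP) lies at the very end of the fingers, on their centre line; the grasp point (between the pads) lies 19 mm behind it; z points along the fingers, y is the direction in which the jaws open and shut (so a half turn about z gives the same grasp; the last joint's range is limited). The gripper opens to 85 mm and grips with 20 to 120 N. Pads are 22 mm wide; open, the fingers measure 114 mm over their backs; the gripper's body (76 mm by 85 mm) begins 54 mm behind the grasp point. The pads swing forward as they close: fully open they stand 13 mm farther back than shut.
Start: joints at [68.887, 34.337, -0.143, 91.639, 0.103, 54.024, -4.572], TCP at [0.209, -0.694, 0.192] pointing down, gripper open.
Joint ranges: [-147.43, 147.43], [-19.82, 112.94], [-74.19, 73.91], [6.32, 146.72], [-59.91, 239.91], [6.04, 106.73], [-150.56, 150.56]. Speed limits (degrees/s): [127.2, 127.2, 172.46, 172.46, 180, 180, 180].

INTERFACE

Orientations are given as a 3x3 rotation matrix whose columns are the frame's x, y, z axes.
In Python, from workcell import env, viewer gives the robot as it stands. The module is installed in compiled form; this text tells all that it offers.
- The arm moves only by the shell command python3 -m creep 'ROWS' [FORCE]. ROWS is JSON, a list of rows, each a list of 3 entries, a list of its own where there are three numbers: the closure in counts, from 0 (fully open) to 255 (shut), then the shift along the tool's x, y, z in units of 50 mm (1.0 is 50 mm), then the turn about the tool's z in degrees. A call has 1 to 5 rows; each row is the pose to reach, as a shift and turn from the pose commanded when the call began, along the tool's axes at that moment; what a row does not reach only later rows make up. A row lasts 1/8 s, in which the tool goes at most 62.5 mm and 10.7 degrees, less where a joint would pass 70% of its speed; a pose out of reach is approached as far as the arm can. A call with a gripper value outside its range is refused whole. The fingers move at their own pace and stop on an object; FORCE is the grip in N (left out, the last holds). Time passes only in rows, so rows that repeat a pose let the fingers close. It gives the time, the measured TCP pose, the force and the opening at its end, in the units of the state.
- env.get_obs(): the state, without advancing time (a new reading comes with each control period).
- viewer.grab_frame(name): name is "side" or "top"; returns a dict with "img" (384x512x3 uint8, blue, green, red), "intrinsics" (3x3 intrinsics, pixels), "extrinsics" (4x4, takes a point from camera to world coordinates). Camera axes: x right, y down, z forward; pixel columns grow to the right and rows downward; lengths in m; the calibration is good to about 2 mm. A picture is of the moment at which its call begins. There is no depth.
- env.job_done(): hands the job in, once; it reports no verdict.
Trained networks look in the newest picture that a camera, given by its name, has taken for a name from the list of things; names that differ only in an ending like _2 or _b are one class to them, and where a whole thing is asked for, a point or a joint stands for the part that bears it (a point fixed in the world has none). Each returns a list of dicts, best first, with "confidence" (0 to 1); they miss things now and then, are a little off and sometimes report something else, mostly with a low value. They report only what shows in the picture. A call takes as long as a camera call. They do not tell look-alikes from the thing itself.
- viewer.recognise(query, camera): "box" ([left, top, width, height] in pixels, round what is visible of it).
- viewer.outline_of(query, camera): "pixels" (384x512 bool, what is visible of it) and "box" ([left, top, width, height] in pixels, round what is visible of it).
The state is a dict: "time": time; "qpos": joint angles; "qvel": joint speeds; "joint_torque": joint torques, N m; "tcp_pos": TCP position; "orientation": TCP orientation; "contact_force": force on the tool from outside, world axes, zero at the start; "wrist_torque": the same for the moment, N m; "gripper_width": finger opening in m.
Only numpy, scipy, OpenCV 4.12 (cv2) and the standard library are available. Lean on these libraries where they do the work, as an engineer would, in place of code of your own. Each camera call takes 0.05 s, during which the arm holds its last target.

TASK

Zero the photometer. First lift the capped cuvette straight out of its well and set it down gently, upright, in the empty part of the steel tray; then take the plastic tuning tool from its sloping rest, stand it upright in the stand's hole and let go, so that you can take it again from above. With its blade in the slot, turn the zero screw until the pointer is on the long zero mark (between the two short ticks), then put the tool back upright in the stand, fully home; never tip or drop the cuvette, and leave the other things on the bench alone.

Things in the scene. Friction and masses are not known exactly. Their poses are not given: they have to be found in the camera images.
- photometer: fixed white housing 110 mm (x) by 220 mm (y) by 60 mm high, origin under its middle. On its flat deck: the square well 55 mm to the -y side of the middle, the zero screw in its guide collar on the +y side. Two black shield walls, 8 mm thick, 60 mm long (y), 30 mm high above the deck, flank the well, inner faces 21 mm from its centre in x; it is open along y
- well (a point): centre of the well's mouth, at deck level (60 mm above the table), axes of the housing. The well is 23.5 mm square, 45 mm deep, sides parallel to the housing's. Because of the shield walls fingers fit only straight down, closing along y
- cuvette_mid (a point): centre of the glass cuvette, a square bar 22 x 22 x 100 mm, 60 g, with a grey cap (top 16 mm, same width); z runs up it. At the start it stands 45 mm deep in the well with 55 mm showing above the deck, faces parallel to the well's. Origin half-way up
- tray_in (a point): centre of the inner floor (4 mm above the table) of the fixed shallow steel tray, outside 100 (x) x 120 (y) x 14 mm high, walls 4 mm; axes of the tray. A small round vial stands in it near the +x +y corner; its -y half is empty
- rest: fixed grey rest that the tuning tool lies on, origin under it; foot 130 (x) x 50 x 8 mm. The tool lies along its x, blade end low at +x, handle end high at -x, axis sloping 30 degrees from level. Two saddles touch the shaft just below the flange and the last 10 mm of the handle (post 26 mm wide); between them the handle is free on both sides and underneath
- tool_mid (a point): middle of the white plastic tuning tool, 119 mm long, 40 g; z runs along it towards the handle end. Origin 59.5 mm from the blade tip, on its axis. Square handle 14 x 14 mm, faces square to x and y, from 49 to 119 mm from the tip; it balances about 75 mm from the tip. On the rest its x axis leans upwards and the handle's middle (84 mm from the tip) is 62 mm above the table
- tool_tip (a point): middle of the blade's tip edge, axes as for the tool. From the tip: flat blade 11 mm wide (along x) and 2 mm thick (along y), 8 mm long; round shaft 9 mm thick up to 45 mm; round flange 22 mm across from 45 to 49 mm; then the handle
- stand_hole (a point): mouth of the round hole in the top of the fixed grey stand, 56 mm above the table. The stand is 50 x 50 x 56 mm on a foot 70 x 70 x 6 mm. The hole is 13.5 mm wide, 48 mm deep, with a 2 mm chamfer; the tool's shaft goes in blade down until the flange sits on the stand's top, and then stands upright by itself
- slot (a point): centre of the slot's floor in the brass zero screw, on its axis, 62 mm above the table; turns with the screw. Slot (3.6 mm wide, 6 mm deep) and black pointer both lie along x, the pointer to +x. A fixed grey guide collar stands over it, 14 mm bore, widening to a 24 mm mouth 85 mm above the table. With the tool fully seated its tip is at this point; the blade has about 0.15 rad of play either way
- zero_mark (a point): middle of the long black zero mark on the deck, 42.5 mm from the screw's axis; two short ticks stand 0.15 rad either side of it
- zero_screw (a joint): angle of the zero screw and its pointer, rad: 0 = pointer on the long zero mark, positive = anticlockwise seen from above. Starts between 0.6 and 1.5; stops at -0.6 and 1.8. It is stiff (0.025 N m, no spring) and stays where it is left
- vial_mid (a point): bystander, to be left alone: small round amber vial, 20 mm wide, 45 mm high, standing in the tray; origin at its centre
- sample_pot_mid (a point): bystander, to be left alone: sample pot with yellow lid, 48 mm wide, 58 mm high; origin at its centre
- dropper_mid (a point): bystander, to be left alone: white dropper bottle, 28 mm wide, 75 mm high; origin at its centre
- stain_a_mid (a point): bystander, to be left alone: amber bottle, 52 mm wide, 120 mm high; origin at its centre
- stain_b_mid (a point): bystander, to be left alone: clear bottle, 52 mm wide, 120 mm high; origin at its centre
- slide_box_mid (a point): bystander, to be left alone: blue box 90 x 50 x 30 mm; origin at its centre
- weight_mid (a point): bystander, to be left alone: steel weight with a knob, 30 mm wide, 46 mm high; origin at its centre
Not all that is in view belongs to the job. Leave any blue look-alike of the part that bears tool_mid alone. Of the things that look like the part that bears tray_in, the smaller one is meant.

How it is judged:
By the outcome, as a careful person would: the job done as asked, in the order asked, and still so for the second after the job is handed in, with the robot touching nothing.
It also fails if it takes over 72 s, if anything falls off the work surface, if the arm or the gripper's body presses on something with over 40 N, if the wrist force passes 120 N, or if a joint passes its speed limit or range.

## Working session

There is one attempt and no reset: what is moved stays moved. The work goes in short steps, Python scripts to look and compute and a shell command to move; the robot and the scene stay as the last step left them, time stands still between calls to the robot, and variables do not carry over. Pictures are saved under pics/ and viewed, and the job is handed in when it is done.

```bash
mkdir -p pics
cat > h.py <<'E'
import numpy as np, cv2
from workcell import env, viewer
def save(n,cam):
    f=viewer.grab_frame(cam); cv2.imwrite(f'pics/{n}.png',f['img']); return f
E
python3 - <<'E'
from h import *
o=env.get_obs(); print({k:np.round(v,4).tolist() for k,v in o.items()})
for c in ['side','top']:
    f=save(c+'0',c); print(c,f['intrinsics'].tolist(),np.round(f['extrinsics'],4).tolist())
    for q in ['photometer','tray_in','rest','tool_mid','stand_hole','cuvette_mid','slot','vial_mid','zero_mark','well','tool_tip','zero_screw']:
        try:
            r=viewer.recognise(q,c); print(q,[(np.round(x['box']).tolist(),round(x['confidence'],2)) for x in r][:4])
        except Exception as e: print(q,e)
E
```

```text
{'time': 0.0, 'qpos': [68.888, 34.3833, -0.1457, 91.68, 0.104, 54.0228, -4.5716], 'qvel': [-0.0084, -0.0154, -0.0007, 0.0266, -0.0247, -0.0042, 0.0007], 'joint_torque': [0.0001, -77.6457, 1.5646, -25.8015, 0.0123, 0.0088, -0.0], 'tcp_pos': [0.2084, -0.6939, 0.1907], 'orientation': [[0.9577, 0.2877, -0.0006], [0.2877, -0.9577, 0.0014], [-0.0002, -0.0015, -1.0]], 'contact_force': [0.52, -0.0084, -0.2851], 'wrist_torque': [0.0079, -0.0027, 0.0423], 'gripper_width': 0.0852}
side [[360.9348128555467, 0.0, 255.2902665574926], [0.0, 360.9348128555467, 190.57491042227207], [0.0, 0.0, 1.0]] [[-0.994, -0.0779, 0.0773, 0.4398], [-0.1073, 0.5428, -0.833, 0.8008], [0.0229, -0.8363, -0.5479, 0.6018], [0.0, 0.0, 0.0, 1.0]]
photometer []
tray_in [([253.0, 155.0, 29.0, 20.0], 0.93), ([295.0, 132.0, 47.0, 29.0], 0.7)]
rest [([222.0, 267.0, 64.0, 36.0], 0.94), ([288.0, 231.0, 20.0, 35.0], 0.37)]
tool_mid [([293.0, 321.0, 27.0, 62.0], 0.68), ([230.0, 260.0, 51.0, 29.0], 0.67), ([248.0, 155.0, 34.0, 21.0], 0.28)]
stand_hole [([258.0, 189.0, 32.0, 30.0], 0.73), ([296.0, 166.0, 11.0, 24.0], 0.32)]
cuvette_
[... 589 characters left out ...]
 83.0, 50.0], 0.87)]
tray_in [([374.0, 232.0, 71.0, 66.0], 0.85), ([319.0, 182.0, 50.0, 45.0], 0.76), ([186.0, 134.0, 81.0, 50.0], 0.58)]
rest [([140.0, 198.0, 28.0, 45.0], 0.61), ([144.0, 202.0, 10.0, 30.0], 0.32)]
tool_mid [([84.0, 245.0, 38.0, 26.0], 0.62), ([141.0, 198.0, 15.0, 32.0], 0.44)]
stand_hole [([241.0, 208.0, 28.0, 30.0], 0.81)]
cuvette_mid [([243.0, 145.0, 6.0, 17.0], 0.61)]
slot [([243.0, 144.0, 9.0, 19.0], 0.28)]
vial_mid []
zero_mark [([184.0, 134.0, 83.0, 47.0], 0.94), ([324.0, 113.0, 24.0, 29.0], 0.27)]
well [([186.0, 132.0, 85.0, 49.0], 0.97), ([323.0, 111.0, 23.0, 32.0], 0.43)]
tool_tip [([142.0, 202.0, 10.0, 32.0], 0.7), ([84.0, 249.0, 39.0, 18.0], 0.66)]
zero_screw []
```

View pics/side0.png

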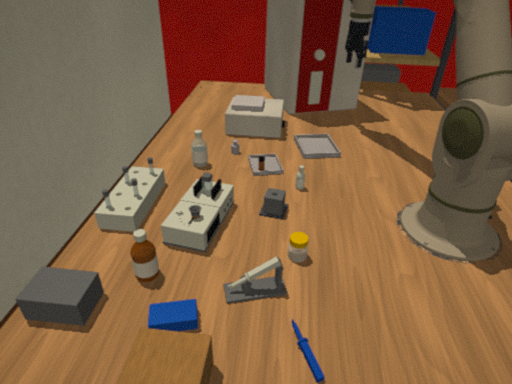

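View pics/top0.png

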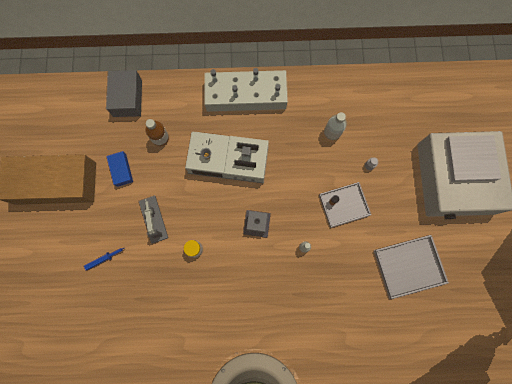

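Run:
```python
import cv2
s=cv2.imread('pics/side0.png');t=cv2.imread('pics/top0.png')
cv2.imwrite('pics/s0c.png',cv2.resize(s[120:310,140:360],None,fx=3.6,fy=3.15,interpolation=cv2.INTER_CUBIC))
cv2.imwrite('pics/t0c.png',cv2.resize(t[120:260,130:290],None,fx=4.2,fy=4.2,interpolation=cv2.INTER_CUBIC))
```

```text
(no output)
```

View pics/s0c.png

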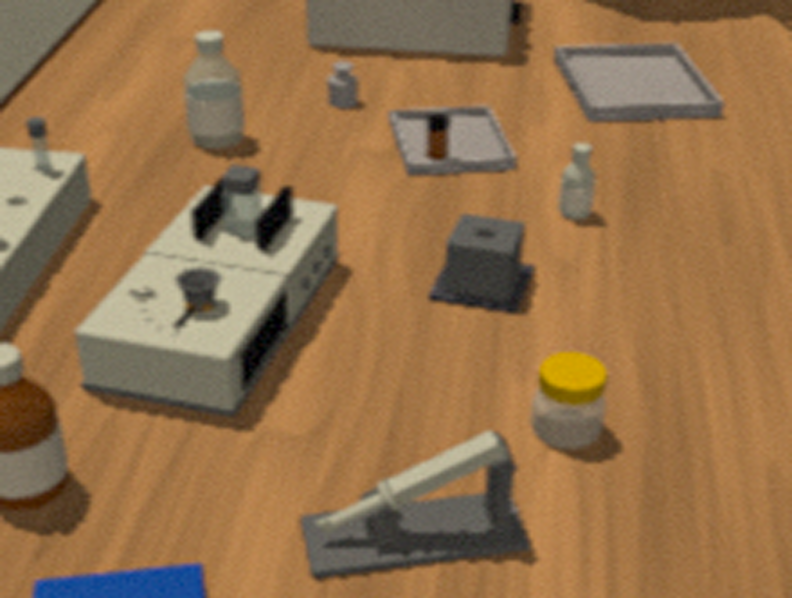

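View pics/t0c.png

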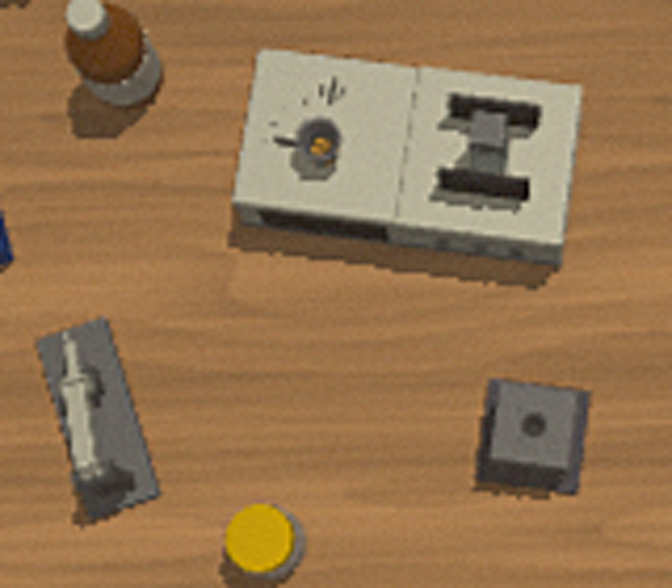

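Could be taken for what I want:
- **Tool:** the white one lies on the grey rest (side ~(255,275), top ~(148,215)). The blue look-alike is at side (307,350) and top (103,260).
- **Tray:** the smaller one, with the vial, is at side (265,165) and top (345,205). The larger one is at side (317,146) and top (410,267).
- **Photometer:** side (200,215), top (227,157). The long rack (top 246,90) and the big instrument at the right are distractors.

I choose the white tool and the small tray. The crops show the cuvette between the black walls, and the pointer pointing roughly to +y. Next I'll take close crops to pick features.

```bash
cat >> h.py <<'E'
def crop(img,x,y,w,h,s,name,step=5):
    c=cv2.resize(img[y:y+h,x:x+w],None,fx=s,fy=s,interpolation=cv2.INTER_CUBIC)
    for i in range(0,w,step):
        X=int((i+.5)*s); L=10 if (x+i)%10 else 18
        cv2.line(c,(X,0),(X,L),(0,0,255),1)
        if (x+i)%10==0: cv2.putText(c,str(x+i),(X,26),0,.35,(255,0,255),1)
    for j in range(0,h,step):
        Y=int((j+.5)*s)
        cv2.line(c,(0,Y),(10,Y),(0,0,255),1)
        if (y+j)%10==0: cv2.putText(c,str(y+j),(10,Y),0,.35,(255,0,255),1)
    cv2.imwrite(f'pics/{name}.png',c)
E
python3 - <<'E'
from h import *
s=cv2.imread('pics/side0.png');t=cv2.imread('pics/top0.png')
crop(t,180,125,95,60,8,'c1'); crop(s,160,170,80,80,7.4,'c2')
crop(t,315,180,60,50,11,'c3'); crop(s,215,250,80,60,9,'c4'); crop(t,135,190,40,60,9.9,'c5')
crop(s,245,150,50,72,8,'c6'); crop(t,235,200,40,40,14,'c7')
E
```

```text
(no output)
```

View pics/c1.png

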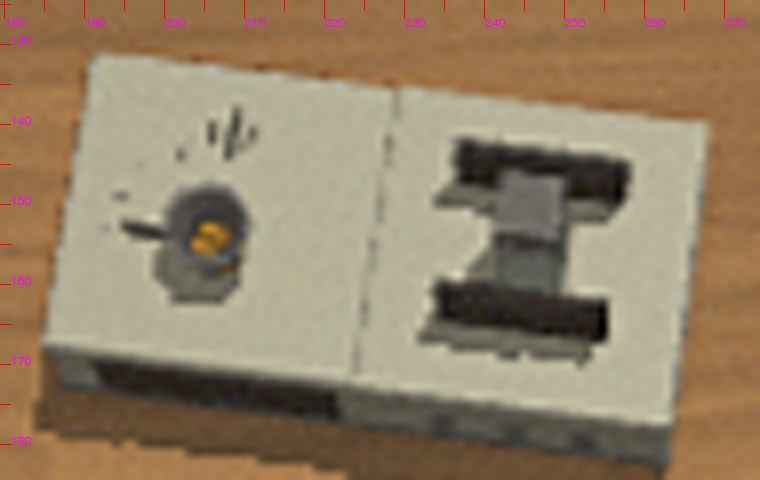

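View pics/c2.png

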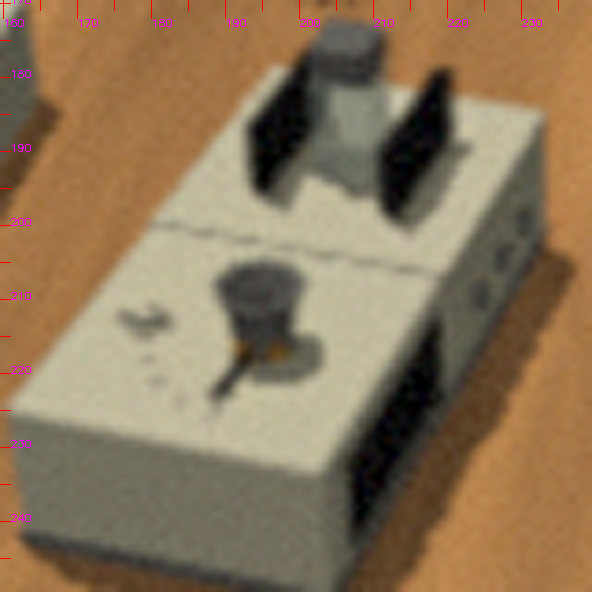

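View pics/c3.png

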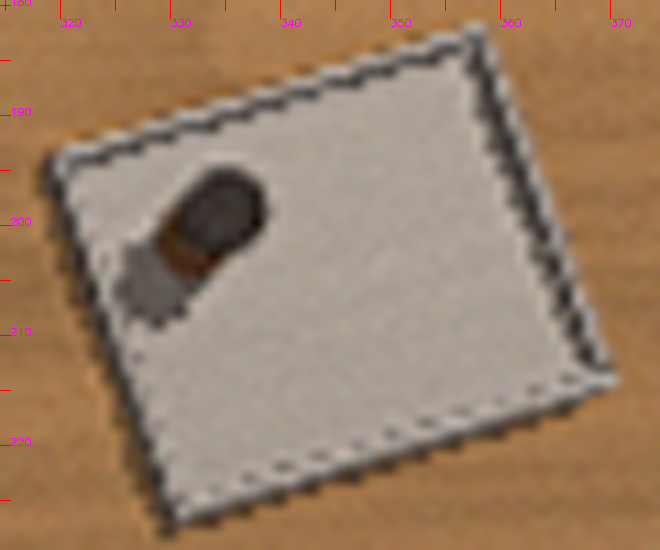

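View pics/c4.png

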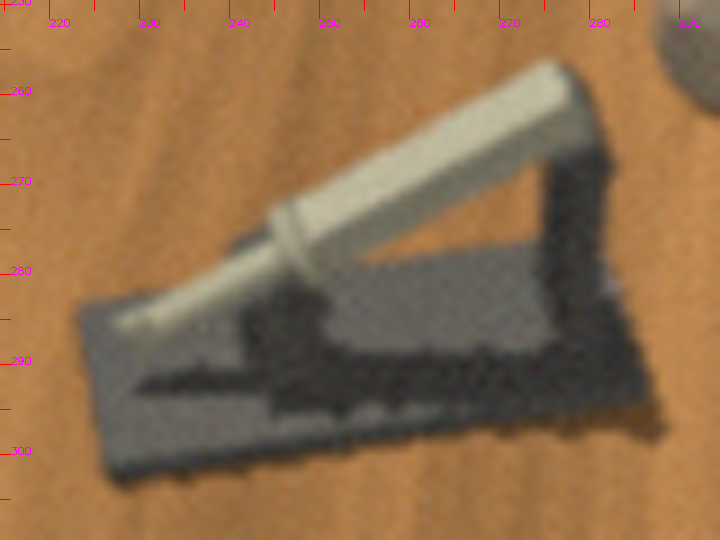

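View pics/c5.png

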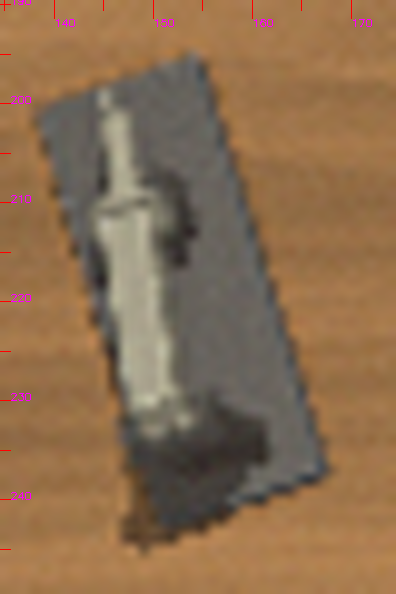

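View pics/c6.png

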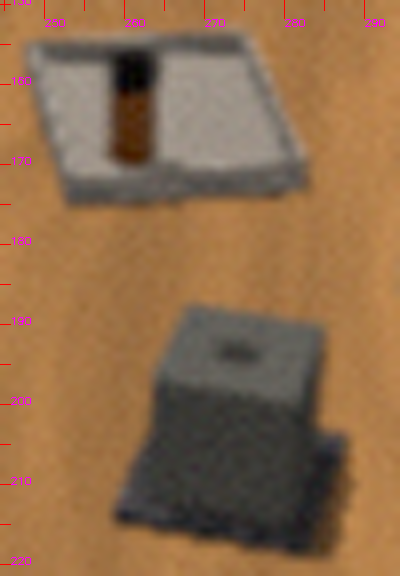

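View pics/c7.png

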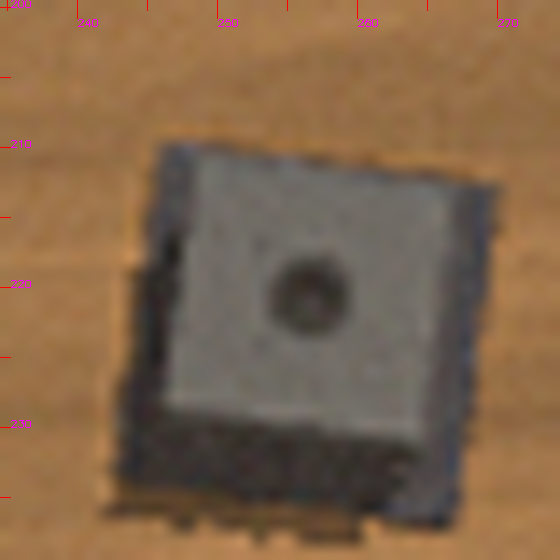

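```bash
cat > fit.py <<'E'
from h import *
from scipy.optimize import least_squares
C={}
for c in ['side','top']:
    f=viewer.grab_frame(c); C[c]=(f['intrinsics'],np.linalg.inv(f['extrinsics']),f['extrinsics'])
def proj(c,P):
    K,E,_=C[c]; P=np.atleast_2d(P); Q=P@E[:3,:3].T+E[:3,3]; q=Q@K.T; return q[:,:2]/q[:,2:]
def onplane(c,uv,z):
    K,_,X=C[c]; d=X[:3,:3]@np.linalg.solve(K,[uv[0],uv[1],1]); o=X[:3,3]; return o+d*(z-o[2])/d[2]
def tri(o1,o2):
    A=[];b=[]
    for c,uv in (o1,o2):
        K,_,X=C[c]; d=X[:3,:3]@np.linalg.solve(K,[uv[0],uv[1],1]); d/=np.linalg.norm(d); M=np.eye(3)-np.outer(d,d); A.append(M); b.append(M@X[:3,3])
    return np.linalg.lstsq(np.vstack(A),np.hstack(b),rcond=None)[0]
def px(o,s,p): return np.array(o)+ (np.array(p,float)+.5)/s-.5
def R(a): return np.array([[np.cos(a),-np.sin(a),0],[np.sin(a),np.cos(a),0],[0,0,1]])
def fit(obs,x0,name,fz=True):
    # obs: (cam, uv, local)
    def w(p): return lambda l: R(p[2])@np.array(l)+[p[0],p[1],p[3]]
    def res(p):
        return np.concatenate([(proj(c,w(p)(l))[0]-uv) for c,uv,l in obs]+[[p[3]*(0 if fz else 1e5)]])
    r=least_squares(res,x0,loss='soft_l1'); p=r.x
    print(name,'xy',np.round(p[:2],4),'yaw',round(np.degrees(p[2]),2),'dz',round(p[3],4))
    for c,uv,l in obs: print('  ',c,np.round(l,3),np.round(proj(c,w(p)(l))[0]-uv,2))
    return p,w(p)
E
cat > m.py <<'E'
from fit import *
a=.055;b=.11
T=lambda p:px((180,125),8,p); S=lambda p:px((160,170),7.4,p)
obs=[('top',T((93,53)),(a,b,.06)),('top',T((708,123)),(a,-b,.06)),('top',T((672,427)),(-a,-b,.06)),('top',T((45,347)),(-a,b,.06)),
('side',S((8,408)),(a,b,.06)),('side',S((322,473)),(-a,b,.06)),('side',S((545,110)),(-a,-b,.06)),('side',S((277,66)),(a,-b,.06)),('side',S((22,538)),(a,b,0)),('side',S((335,590)),(-a,b,0))]
p,w=fit(obs,[.4,.1,0,0],'photometer')
cuv=[tri(('top',T((531,205))),('side',S((348,32)))),]; print('cap top tri',cuv, 'expected well',w((0,-.055,.115)))
cc=tri(('top',T((207,226))),('side',S((260,282)))); print('collar mouth',cc,'local',R(-p[2])@(cc-[p[0],p[1],0]))
c2=onplane('top',T((207,226)),.085); print('collar top-only',c2, R(-p[2])@(c2-[p[0],p[1],0]))
z=onplane('top',T((235,132)),.06); print('zero local',R(-p[2])@(z-[p[0],p[1],0]))
pt=onplane('top',T((123,226)),.063); print('ptr local',R(-p[2])@(pt-[p[0],p[1],0]))
T=lambda p:px((235,200),14,p); S=lambda p:px((245,150),8,p)
a=.025
obs=[('top',T((312,294)),(0,0,.056)),('side',S((240,352)),(0,0,.056))]
for q,l in zip([(195,150),(460,180),(425,440),(165,405)],[(a,a,.056),(a,-a,.056),(-a,-a,.056),(-a,a,.056)]): obs.append(('top',T(q),l))
for q,l in zip([(190,306),(325,325),(303,403),(155,378)],[(a,-a,.056),(-a,-a,.056),(-a,a,.056),(a,a,.056)]): obs.append(('side',S(q),l))
fit(obs,[.3,0,0,0],'stand'); print('hole tri',tri(obs[0][:2],obs[1][:2]))
T=lambda p:px((315,180),11,p)
obs=[('top',T(q),l) for q,l in zip([(50,160),(480,25),(612,382),(175,528)],[(.05,.06,.014),(.05,-.06,.014),(-.05,-.06,.014),(-.05,.06,.014)])]
obs+=[('side',S(q),l) for q,l in zip([(28,45),(245,35)],[(.05,-.06,.014),(-.05,-.06,.014)])]
fit(obs[:4],[.3,-.2,.3,0],'tray',False); fit(obs,[.3,-.2,.3,0],'tray2',True)
T=lambda p:px((135,190),9.9,p); S=lambda p:px((215,250),9,p)
obs=[('top',T(q),l) for q,l in zip([(35,112),(195,55),(330,468)],[(.065,.025,.008),(.065,-.025,.008),(-.065,-.025,.008)])]
obs+=[('side',S(q),l) for q,l in zip([(82,305),(112,470)],[(.065,-.025,.008),(.065,.025,.008)])]
p,w=fit(obs,[.3,.3,.3,0],'rest')
t=tri(('top',T((106,95))),('side',S((122,324)))); f=tri(('top',T((127,205))),('side',S((293,243))));e=tri(('top',T((152,405))),('side',S((565,100))))
for n,v in (('tip',t),('flange',f),('end',e)): print(n,np.round(v,4),'rest-local',np.round(R(-p[2])@(v-[p[0],p[1],0]),4))
E
python3 m.py
```

```text
photometer xy [0.6532 0.0558] yaw -9.01 dz 0.0017
   top [0.055 0.11  0.06 ] [-0.03  0.03]
   top [ 0.055 -0.11   0.06 ] [0.63 0.61]
   top [-0.055 -0.11   0.06 ] [0.35 0.46]
   top [-0.055  0.11   0.06 ] [-0.34  0.7 ]
   side [0.055 0.11  0.06 ] [-0.88 -0.62]
   side [-0.055  0.11   0.06 ] [ 0.09 -0.77]
   side [-0.055 -0.11   0.06 ] [-0.29 -0.31]
   side [ 0.055 -0.11   0.06 ] [-0.65 -0.44]
   side [0.055 0.11  0.   ] [0.2  0.96]
   side [-0.055  0.11   0.   ] [-0.26  2.75]
cap top tri [array([0.64458368, 0.00216459, 0.11715156])] expected well [0.64459552 0.001437   0.11668211]
collar mouth [0.65064033 0.11270798 0.08659367] local [-0.01145814  0.0558444   0.08659367]
collar top-only [0.65240771 0.11301272 0.085     ] [-0.0097603   0.05642221  0.085     ]
zero local [0.03303258 0.0561671  0.06      ]
ptr local [-0.00681569  0.08919658  0.063     ]
stand xy [ 0.4645 -0.0209] yaw -8.57 dz 0.0009
   top [0.    0.    0.056] [-0.06  0.74]
   side [0.    0.    0.056] [-0.51 -0.14]
   top [0.025 0.025 0.056] [0.22 0.84]
   top [ 0.025 -0.025  0.056] [-0.38  0.87]
   top [-0.025 -0.025  0
[... 556 characters left out ...]
05  0.06  0.014] [-0.41 -0.01]
   top [ 0.05  -0.06   0.014] [0.09 0.1 ]
   top [-0.05  -0.06   0.014] [0.45 0.63]
   top [-0.05   0.06   0.014] [-0.05 -0.08]
   side [ 0.05  -0.06   0.014] [-0.85  0.14]
   side [-0.05  -0.06   0.014] [-0.04 -0.18]
rest xy [0.4845 0.2724] yaw 18.85 dz -0.0001
   top [0.065 0.025 0.008] [-0.43  0.71]
   top [ 0.065 -0.025  0.008] [0.07 0.44]
   top [-0.065 -0.025  0.008] [0.49 1.26]
   side [ 0.065 -0.025  0.008] [-0.98 -0.12]
   side [0.065 0.025 0.008] [-0.73 -0.11]
tip [0.5395 0.2903 0.0261] rest-local [ 0.0579 -0.0008  0.0261]
flange [0.5029 0.2783 0.0453] rest-local [ 0.0194 -0.0004  0.0453]
end [0.4432 0.2607 0.0807] rest-local [-0.0429  0.0023  0.0807]
```

The heights agree with the text: cap 117 mm against 115, stand hole 56.7 against 56, collar 86.6 against 85, tool slope about 29°. Now I move towards the cuvette, high.

```bash
cat > go.py <<'E'
import sys
from h import *
# usage: go.py x y z yaw(deg of tool x axis, mod 180)
x,y,z,yaw=map(float,sys.argv[1:5])
o=env.get_obs(); M=np.array(o['orientation']); p=np.array(o['tcp_pos'])
d=M.T@(np.array([x,y,z])-p)/.05
cur=np.degrees(np.arctan2(M[1,0],M[0,0])); t=-((yaw-cur+90)%180-90)
print('t',round(o['time'],2),'tcp',np.round(p,4),'yaw',round(cur,2),'F',np.round(o['contact_force'],1),'w',round(o['gripper_width'],4),'q',np.round(o['qpos'],0))
print('shift',np.round(d,3),'dist',round(np.linalg.norm(d)*50,1),'mm turn',round(t,2))
E
python3 -m creep '[[0,[0.5,-0.5,-0.5],0],[0,[1.4,-1.3,-1],0],[0,[2.3,-2.1,-1],0],[0,[3.2,-2.9,-1],0],[0,[4.1,-3.7,-1],0]]' 40; python3 go.py 0.6446 0.0020 0.2 -9
```

```text
time: 2.02
tcp_pos: [0.3526, -0.4565, 0.2419]
orientation: [[0.958, 0.288, 0.001], [0.288, -0.958, -0.001], [0.0, 0.001, -1.0]]
contact_force: [1.0, -1.3, 0.1]
gripper_width: 0.0853
t 2.02 tcp [ 0.3526 -0.4565  0.2419] yaw 16.72 F [ 1.  -1.3  0.1] w 0.0853 q [ 48.  21.  -2. 108.   1.  51. -28.]
shift [ 8.231 -7.103  0.837] dist 545.2 mm turn 25.72
```

```bash
python3 -m creep '[[0,[0.9,-0.8,0],5],[0,[1.8,-1.6,0],10],[0,[2.7,-2.4,0],15],[0,[3.6,-3.2,0],20],[0,[4.5,-4,0],25.7]]' && python3 go.py 0.6446 0.0020 0.2 -9
```

```text
time: 2.65
tcp_pos: [0.5105, -0.2003, 0.2419]
orientation: [[0.987, -0.159, 0.001], [-0.159, -0.987, -0.0], [0.001, 0.0, -1.0]]
contact_force: [0.5, -1.1, -0.3]
gripper_width: 0.0854
t 2.65 tcp [ 0.5105 -0.2003  0.2419] yaw -9.17 F [ 0.5 -1.1 -0.3] w 0.0854 q [ 16.  19.  -0. 112.   0.  49. -84.]
shift [ 2.002 -4.421  0.839] dist 246.3 mm turn -0.17
```

```bash
python3 -m creep '[[0,[0.5,-1.1,0.1],0],[0,[1,-2.2,0.2],0],[0,[1.5,-3.3,0.3],0],[0,[2,-4.42,0.5],-0.2],[0,[2,-4.42,0.5],-0.2]]' && python3 go.py 0.6446 0.0020 0.073 -9
python3 - <<'E'
from h import *
save('side1','side');save('top1','top')
s=cv2.imread('pics/side1.png');t=cv2.imread('pics/top1.png')
crop(t,210,90,80,90,6.5,'d1'); crop(s,160,80,100,120,5,'d2')
E
```

```text
time: 3.28
tcp_pos: [0.6444, 0.0071, 0.2153]
orientation: [[0.989, -0.145, -0.0], [-0.145, -0.989, 0.003], [-0.001, -0.003, -1.0]]
contact_force: [-1.0, -0.1, -0.4]
gripper_width: 0.0857
t 3.27 tcp [0.6444 0.0071 0.2153] yaw -8.34 F [-1.  -0.1 -0.4] w 0.0857 q [  -4.   27.   -3.  101.    1.   51. -105.]
shift [0.022 0.108 2.846] dist 142.4 mm turn 0.66
```

View pics/d1.png

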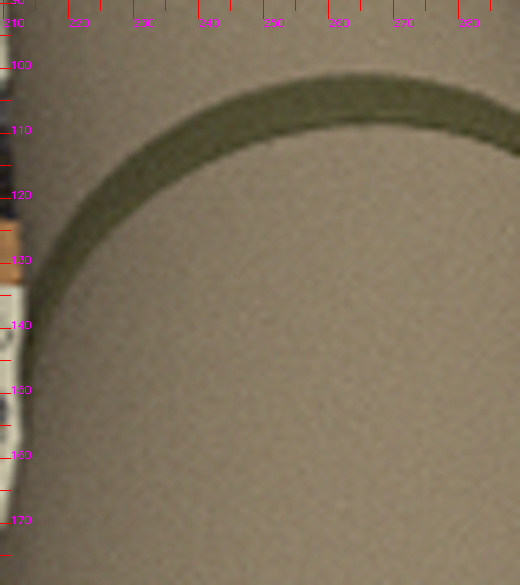

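View pics/d2.png

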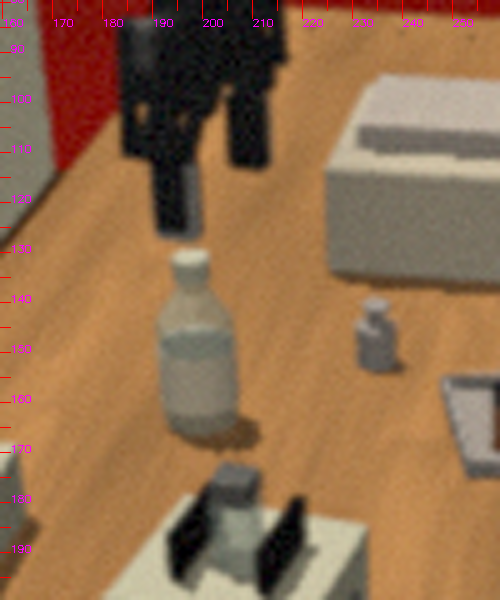

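```bash
python3 -m creep '[[0,[0,0,0.4],0.2],[0,[0,0.02,0.9],0.2],[0,[0,0.02,1.2],0.2],[0,[0,0.02,1.2],0.2]]' && python3 go.py 0.6446 0.0020 0.073 -9
python3 - <<'E'
from h import *
from fit import *
f=save('side2','side'); crop(f['img'],170,110,70,90,6.6,'d3')
o=env.get_obs();M=np.array(o['orientation']);p=np.array(o['tcp_pos'])
for s in(-1,1):
  for dx in(-.011,.011):
    for zz in (0,-.013): print(s,dx,zz,np.round(proj('side',p+M@[dx,s*.0426,zz]),1), np.round(proj('side',p+M@[dx,s*.057,zz]),1))
print(np.round(proj('side',[[.6446,.002,.115],[.6446,.002,.06]]),1))
E
```

```text
time: 3.88
tcp_pos: [0.6419, -0.0013, 0.1559]
orientation: [[0.988, -0.157, -0.002], [-0.157, -0.988, -0.0], [-0.002, 0.001, -1.0]]
contact_force: [-0.1, -0.5, 0.4]
gripper_width: 0.0857
t 3.88 tcp [ 0.6419 -0.0013  0.1559] yaw -9.06 F [-0.1 -0.5  0.4] w 0.0857 q [  -3.   31.   -2.  105.    2.   44. -106.]
shift [ 0.045 -0.075  1.658] dist 83.0 mm turn -0.06
-1 -0.011 0 [[203.8 168.2]] [[201.6 171. ]]
-1 -0.011 -0.013 [[203.5 163.6]] [[201.3 166.3]]
-1 0.011 0 [[195.5 166.9]] [[193.2 169.6]]
-1 0.011 -0.013 [[195.2 162.3]] [[192.8 165. ]]
1 -0.011 0 [[215.9 153. ]] [[217.8 150.7]]
1 -0.011 -0.013 [[215.8 148.6]] [[217.6 146.3]]
1 0.011 0 [[208.2 151.9]] [[210.1 149.5]]
1 0.011 -0.013 [[207.9 147.5]] [[209.9 145.2]]
[[206.2 174.4]
 [207.2 191.9]]
```

View pics/d3.png

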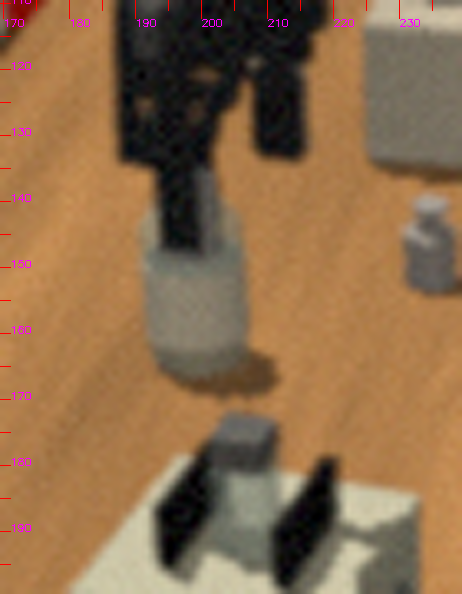

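Run:
```python
from fit import *
f=save('side3','side'); o=env.get_obs(); crop(f['img'],170,60,70,100,5.9,'d4')
p=np.array(o['tcp_pos']);print(p,o['time'])
for q in ([.2084,-.6939,.1907],[.6444,.0071,.2153],p,p+[0,0,.05]): print(np.round(proj('side',q),1))
s=cv2.imread('pics/side0.png'); crop(s,330,0,60,90,6.5,'d5')
```

```text
[ 6.43173102e-01 -2.56007699e-04  1.57403168e-01] 4.175
[[350.   78.9]]
[[203.7 140.4]]
[[206.1 159.8]]
[[205.  142.1]]
```

View pics/d4.png

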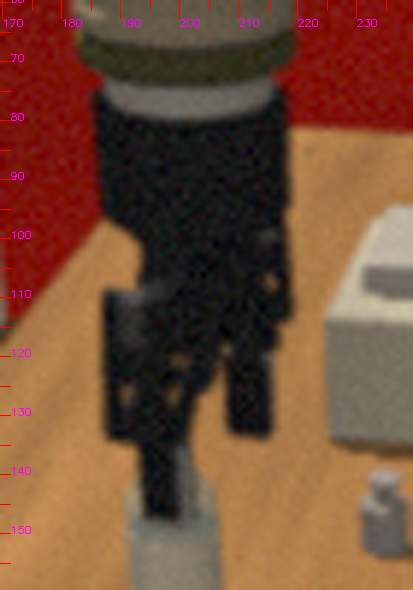

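View pics/d5.png

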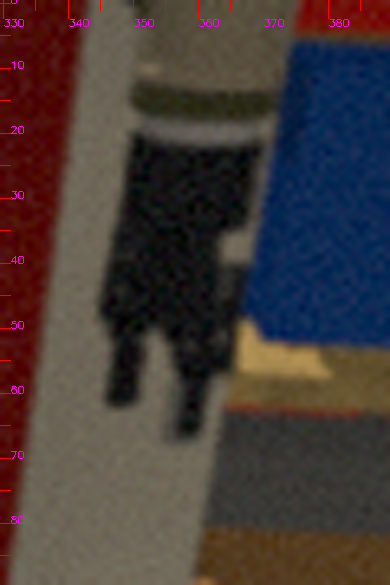

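The fingertips appear about 45 mm higher in the side picture than the reported TCP plus the 13 mm setback predicts. I'll shut the gripper in free air to check.

```bash
python3 -m creep '[[255,[0,0,0],0],[255,[0,0,0],0],[255,[0,0,0],0],[255,[0,0,0],0],[255,[0,0,0],0]]'
python3 - <<'E'
from fit import *
f=save('side4','side'); o=env.get_obs(); crop(f['img'],170,70,70,110,5.4,'d6')
p=np.array(o['tcp_pos']);print(p,o['time'],o['gripper_width']);print(proj('side',p))
E
```

```text
time: 4.8
tcp_pos: [0.6427, -0.0002, 0.1565]
orientation: [[0.988, -0.156, -0.0], [-0.156, -0.988, 0.0], [-0.0, 0.0, -1.0]]
contact_force: [0.5, 0.4, 0.5]
gripper_width: 0.0002
[ 6.42753362e-01 -2.41128326e-04  1.56532290e-01] 4.95 -0.0001916073863330434
[[206.25743005 160.10972252]]
```

View pics/d6.png

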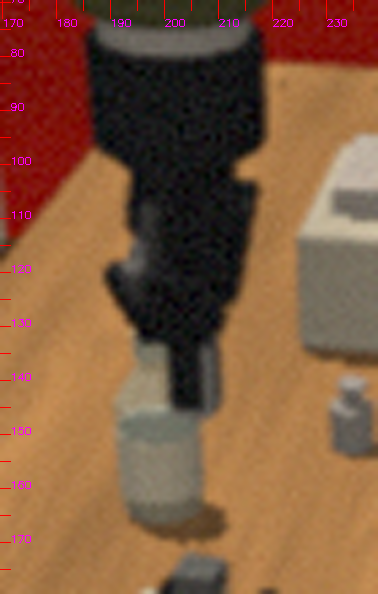

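```bash
python3 -m creep '[[0,[0,0,0],0],[0,[0.04,-0.04,0.2],0],[0,[0.04,-0.04,0.6],0],[0,[0.04,-0.04,1],0],[0,[0.04,-0.04,1],0]]' && python3 go.py 0.6446 0.0020 0.073 -9
python3 - <<'E'
from fit import *
f=save('side5','side'); o=env.get_obs(); crop(f['img'],160,90,80,110,5.4,'d7')
p=np.array(o['tcp_pos']);print(p,o['time'],o['gripper_width']);print(proj('side',p))
E
```

```text
time: 5.58
tcp_pos: [0.6438, 0.0016, 0.1046]
orientation: [[0.988, -0.156, -0.003], [-0.156, -0.988, -0.0], [-0.003, 0.001, -1.0]]
contact_force: [0.4, -0.7, 0.9]
gripper_width: 0.0852
t 5.58 tcp [0.6438 0.0016 0.1046] yaw -8.96 F [ 0.4 -0.7  0.9] w 0.0852 q [  -4.   35.   -2.  107.    2.   39. -106.]
shift [ 0.016 -0.012  0.632] dist 31.6 mm turn 0.04
[0.64543156 0.00149528 0.10696128] 5.725 0.08552882623834977
[[206.08237412 176.91980853]]
```

View pics/d7.png

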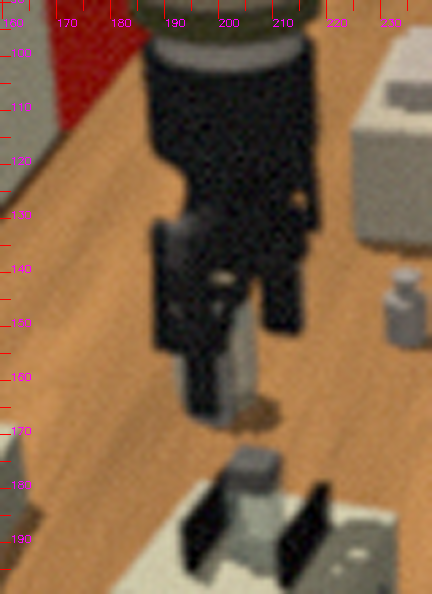

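```bash
python3 -m creep '[[0,[0,0,0.2],0],[0,[0,0,0.5],0],[0,[0,0,0.65],0],[0,[0,0,0.65],0]]'
python3 - <<'E'
from fit import *
f=save('side6','side'); o=env.get_obs(); crop(f['img'],160,90,80,110,5.4,'d8')
p=np.array(o['tcp_pos']);print(p,o['time'],o['gripper_width'],o['contact_force']);print(proj('side',p))
E
```

```text
time: 6.22
tcp_pos: [0.6444, 0.0014, 0.073]
orientation: [[0.988, -0.156, -0.002], [-0.156, -0.988, -0.0], [-0.002, 0.0, -1.0]]
contact_force: [0.3, 0.4, 0.6]
gripper_width: 0.0855
[0.64522704 0.00141697 0.07420067] 6.375 0.08579459004196065 [-0.20264128  0.52617274  0.82689408]
[[206.79451425 187.34873851]]
```

View pics/d8.png

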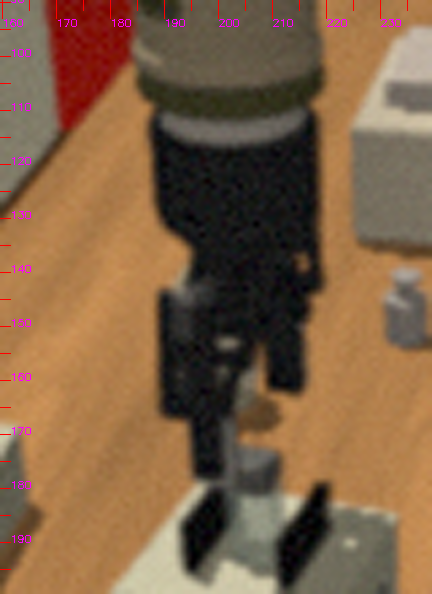

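```bash
python3 -m creep '[[0,[0,0,0.2],0],[0,[0,0,0.35],0],[0,[0,0,0.35],0]]'
python3 - <<'E'
from fit import *
f=save('side7','side'); o=env.get_obs(); crop(f['img'],160,90,80,110,5.4,'d9')
p=np.array(o['tcp_pos']);print(p,o['time'],o['gripper_width'],o['contact_force']);print(proj('side',p))
E
```

```text
time: 6.75
tcp_pos: [0.6444, 0.0014, 0.0556]
orientation: [[0.988, -0.156, -0.002], [-0.156, -0.988, -0.0], [-0.002, 0.0, -1.0]]
contact_force: [0.2, 0.7, -0.1]
gripper_width: 0.0855
[0.64509651 0.00142744 0.05656414] 6.9 0.08542637715333712 [-0.03168339 -0.13739475 -0.24626642]
[[207.17023464 192.81577843]]
```

View pics/d9.png

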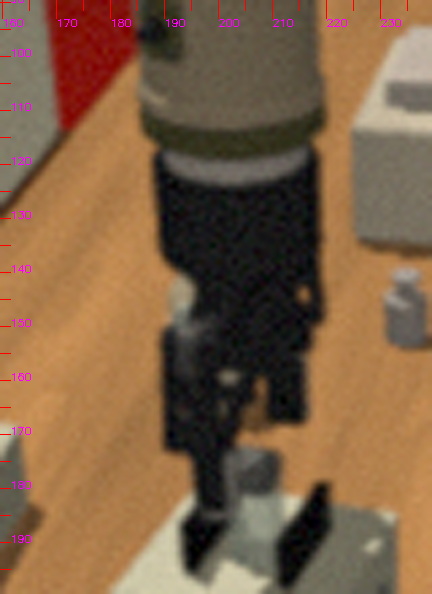

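Run:
```python
from fit import *
yaw=np.radians(-9)
yt=np.array([-np.sin(yaw),np.cos(yaw)]) # housing +y
data=[('.2153',(.6444,.0071,.2153),(194.5,126.5),(207.5,113)),('.157',(.643,-.0003,.157),(197,148),(211,133)),
('.106',(.645,.0015,.1065),(195.8,167.5),(209.3,151.5)),('.074',(.645,.0014,.074),(197,178.5),(210.5,162)),('.056',(.645,.0014,.056),(198,185.5),(211.5,167.5))]
for n,p,a,b in data:
  out=[]
  for uv,s in((a,1),(b,-1)):
    xy=np.array(p[:2])+s*.05*yt
    zs=np.linspace(0,.4,2001); P=np.c_[np.tile(xy,(2001,1)),zs]; q=proj('side',P); i=np.argmin(abs(q[:,1]-uv[1])); out.append((round(zs[i]-p[2],4),np.round(q[i]-uv,1).tolist()))
  print(n,out)
# triangulate by assuming pair separated 99mm: closed tip
for z in (.157,.17,.18,.19,.2): print(z,proj('side',[.6428,-.0002,z]))
```

```text
.2153 [(np.float64(0.0571), [-0.5, -0.0]), (np.float64(0.0525), [2.6, -0.0])]
.157 [(np.float64(0.0578), [0.0, -0.0]), (np.float64(0.0536), [1.2, -0.0])]
.106 [(np.float64(0.0561), [1.7, 0.0]), (np.float64(0.0511), [2.9, -0.0])]
.074 [(np.float64(0.0572), [1.3, -0.0]), (np.float64(0.0516), [2.2, -0.0])]
.056 [(np.float64(0.0544), [0.8, 0.0]), (np.float64(0.0524), [1.5, -0.0])]
0.157 [[206.2266427  159.95521743]]
0.17 [[205.96341922 155.45057034]]
0.18 [[205.75814816 151.93768574]]
0.19 [[205.55040142 148.38243409]]
0.2 [[205.34013397 144.78404431]]
```

Measured consistently over five poses, the real fingertips stand about 40 mm above the reported TCP. I'll treat real z as reported + 0.040 and descend in small steps, watching the force and the picture.

```bash
python3 -m creep '[[0,[0,0,0.1],0],[0,[0,0,0.2],0],[0,[0,0,0.2],0]]' && python3 -m creep '[[0,[0,0,0.1],0],[0,[0,0,0.2],0],[0,[0,0,0.2],0]]'
python3 - <<'E'
from fit import *
f=save('side8','side'); o=env.get_obs(); crop(f['img'],175,140,60,70,8.4,'d10')
p=np.array(o['tcp_pos']);print(p,o['time'],o['gripper_width'],o['contact_force']);print(proj('side',p+[0,0,.04]))
E
```

```text
time: 7.38
tcp_pos: [0.6446, 0.0014, 0.0459]
orientation: [[0.988, -0.156, -0.001], [-0.156, -0.988, -0.0], [-0.001, 0.0, -1.0]]
contact_force: [0.0, -0.4, 0.6]
gripper_width: 0.0852
time: 7.75
tcp_pos: [0.6446, 0.0014, 0.036]
orientation: [[0.988, -0.156, -0.001], [-0.156, -0.988, -0.0], [-0.001, 0.0, -1.0]]
contact_force: [0.1, 0.1, 0.5]
gripper_width: 0.0855
[0.64506361 0.0014128  0.0365807 ] 7.9 0.08542473826540717 [ 0.36742431 -0.35868356 -0.28196812]
[[206.80975739 186.60728521]]
```

View pics/d10.png

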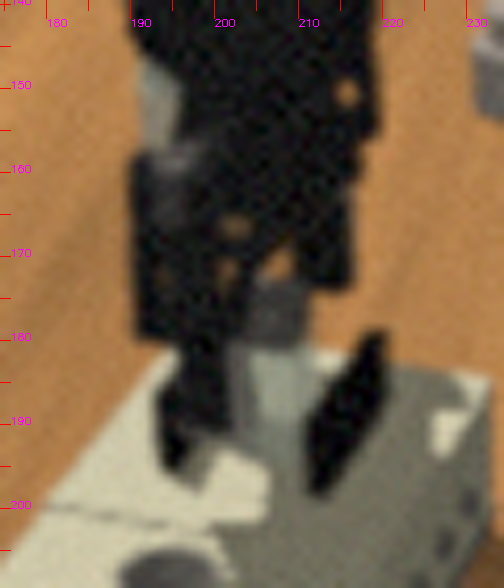

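```bash
python3 -m creep '[[0,[0,0,0.08],0],[120,[0,0,0.08],0],[170,[0,0,0.08],0],[170,[0,0,0.08],0]]' 25 && python3 -m creep '[[200,[0,0,0],0],[230,[0,0,0],0],[230,[0,0,0],0],[230,[0,0,0],0]]' 25
python3 - <<'E'
from fit import *
f=save('side9','side'); o=env.get_obs(); crop(f['img'],175,140,60,70,8.4,'d11')
p=np.array(o['tcp_pos']);print(p,o['time'],o['gripper_width'],o['contact_force'],o['wrist_torque'])
E
```

```text
time: 8.4
tcp_pos: [0.6451, 0.0014, 0.0326]
orientation: [[0.988, -0.156, 0.0], [-0.156, -0.988, 0.0], [0.0, -0.0, -1.0]]
contact_force: [0.6, -0.0, -0.5]
gripper_width: 0.0322
time: 8.9
tcp_pos: [0.6451, 0.0016, 0.0326]
orientation: [[0.988, -0.156, 0.0], [-0.156, -0.988, 0.0], [0.0, -0.0, -1.0]]
contact_force: [0.2, 0.8, 0.8]
gripper_width: 0.0217
[0.64512018 0.00162759 0.03261918] 9.05 0.02176998571961137 [0.57326515 1.65903786 1.08928521] [ 0.35957636 -0.05721182 -0.02634723]
```

View pics/d11.png

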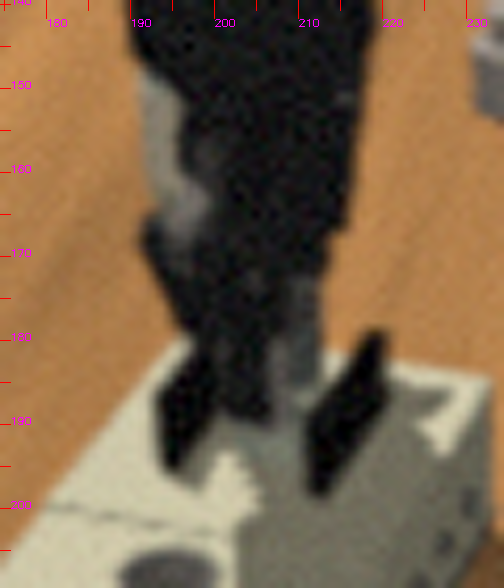

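```bash
python3 -m creep '[[230,[0,0,-0.1],0],[230,[0,0,-0.3],0],[230,[0,0,-0.6],0],[230,[0,0,-0.9],0],[230,[0,0,-1.2],0]]' 30 && python3 -m creep '[[230,[0,0,-0.3],0],[230,[0,0,-0.7],0],[230,[0,0,-1],0],[230,[0,0,-1],0]]' 30
python3 - <<'E'
from fit import *
f=save('side10','side'); o=env.get_obs(); crop(f['img'],165,90,80,110,5.4,'d12')
E
python3 go.py 0.5188 -0.298 0.15 15.8
```

```text
time: 9.68
tcp_pos: [0.6452, 0.0009, 0.0941]
orientation: [[0.988, -0.156, 0.001], [-0.156, -0.988, -0.0], [0.001, 0.0, -1.0]]
contact_force: [-0.3, -0.7, -1.6]
gripper_width: 0.0216
time: 10.18
tcp_pos: [0.6457, 0.0014, 0.144]
orientation: [[0.988, -0.156, 0.002], [-0.156, -0.988, 0.0], [0.002, -0.0, -1.0]]
contact_force: [0.1, -0.2, -0.4]
gripper_width: 0.0216
t 10.32 tcp [0.6445 0.0014 0.142 ] yaw -8.98 F [ 0.4  0.9 -0.2] w 0.0216 q [  -4.   32.   -2.  105.    2.   43. -106.]
shift [-1.55   6.307 -0.157] dist 324.8 mm turn -24.78
```

View pics/d12.png

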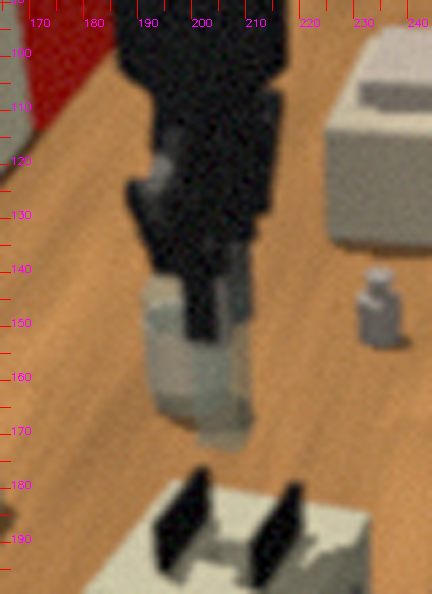

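```bash
python3 -m creep '[[230,[-0.1,0.5,0],-3],[230,[-0.35,1.4,0],-8],[230,[-0.6,2.4,0],-13],[230,[-0.85,3.4,0],-18],[230,[-1.1,4.4,0],-24.8]]' 30 && python3 go.py 0.5188 -0.298 0.15 15.8
```

```text
time: 10.95
tcp_pos: [0.5552, -0.2086, 0.1417]
orientation: [[0.961, 0.276, -0.001], [0.276, -0.961, 0.0], [-0.001, -0.001, -1.0]]
contact_force: [-0.4, -0.7, -0.4]
gripper_width: 0.0218
t 10.95 tcp [ 0.5552 -0.2086  0.1417] yaw 16.03 F [-0.4 -0.7 -0.4] w 0.0218 q [ 22.  29. -10. 112.   8.  40. -67.]
shift [-1.194  1.518 -0.166] dist 96.9 mm turn 0.23
```

```bash
python3 -m creep '[[230,[-0.5,0.7,0],0],[230,[-1,1.3,0.2],0.2],[230,[-1.2,1.52,0.6],0.2],[230,[-1.2,1.52,1.2],0.2],[230,[-1.2,1.52,1.7],0.2]]' 30 && python3 -m creep '[[230,[0,0,0.1],0],[230,[0,0,0.1],0]]' && python3 go.py 0.5188 -0.298 0.0216 15.8
python3 - <<'E'
from fit import *
f=save('side11','side'); crop(f['img'],220,90,80,100,5.9,'d13'); f=save('top11','top'); crop(f['img'],290,140,100,100,5.9,'d14')
E
```

```text
time: 11.58
tcp_pos: [0.5185, -0.2969, 0.0558]
orientation: [[0.963, 0.268, -0.001], [0.268, -0.963, 0.001], [-0.001, -0.001, -1.0]]
contact_force: [0.2, -0.1, -0.5]
gripper_width: 0.0219
time: 11.82
tcp_pos: [0.5193, -0.2966, 0.0523]
orientation: [[0.963, 0.269, -0.001], [0.269, -0.963, 0.0], [-0.001, -0.001, -1.0]]
contact_force: [0.9, -0.1, -0.3]
gripper_width: 0.0212
t 11.82 tcp [ 0.5193 -0.2966  0.0523] yaw 15.63 F [ 0.9 -0.1 -0.3] w 0.0212 q [ 30.  36.  -9. 115.  10.  30. -60.]
shift [-0.016  0.025  0.615] dist 30.8 mm turn -0.17
```

View pics/d13.png

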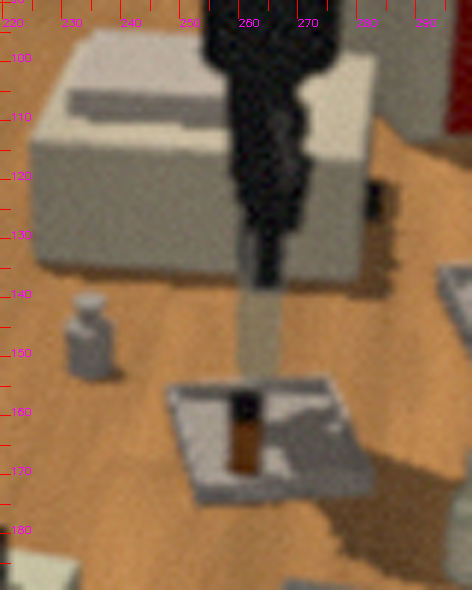

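View pics/d14.png

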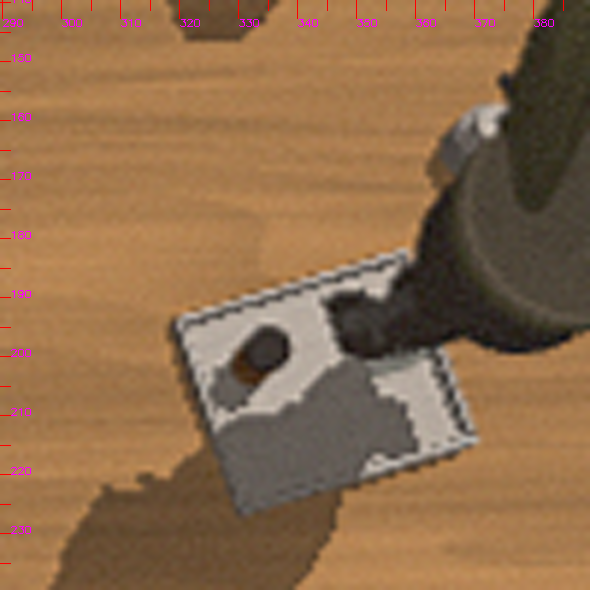

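```bash
python3 -m creep '[[230,[0,0.02,0.2],0],[230,[0,0.02,0.4],0],[230,[0,0.02,0.5],0],[230,[0,0.02,0.55],0],[230,[0,0.02,0.57],0]]' && python3 -m creep '[[230,[0,0,0.02],0],[230,[0,0,0.04],0],[230,[0,0,0.04],0]]' && python3 go.py 0.5188 -0.298 0.0216 15.8
```

```text
time: 12.65
tcp_pos: [0.5196, -0.2977, 0.0238]
orientation: [[0.963, 0.269, -0.0], [0.269, -0.963, 0.0], [-0.0, -0.0, -1.0]]
contact_force: [-0.2, -0.5, -0.2]
gripper_width: 0.0217
time: 13.02
tcp_pos: [0.5196, -0.2978, 0.0221]
orientation: [[0.963, 0.269, -0.0], [0.269, -0.963, -0.0], [-0.0, 0.0, -1.0]]
contact_force: [-1.2, 0.7, -1.5]
gripper_width: 0.0218
t 13.03 tcp [ 0.5196 -0.2978  0.0221] yaw 15.62 F [-1.2  0.7 -1.5] w 0.0218 q [ 30.  39.  -8. 115.  11.  26. -61.]
shift [-0.016  0.001  0.01 ] dist 1.0 mm turn -0.18
```

```bash
python3 -m creep '[[230,[0,0,0.02],0],[230,[0,0,0.04],0],[230,[0,0,0.04],0]]'
python3 - <<'E'
from fit import *
f=save('side12','side'); crop(f['img'],220,90,80,100,5.9,'d15')
E
```

```text
time: 13.4
tcp_pos: [0.5198, -0.2976, 0.0214]
orientation: [[0.963, 0.269, 0.001], [0.269, -0.963, -0.0], [0.0, 0.001, -1.0]]
contact_force: [-4.4, 1.4, 15.7]
gripper_width: 0.0218
```

View pics/d15.png

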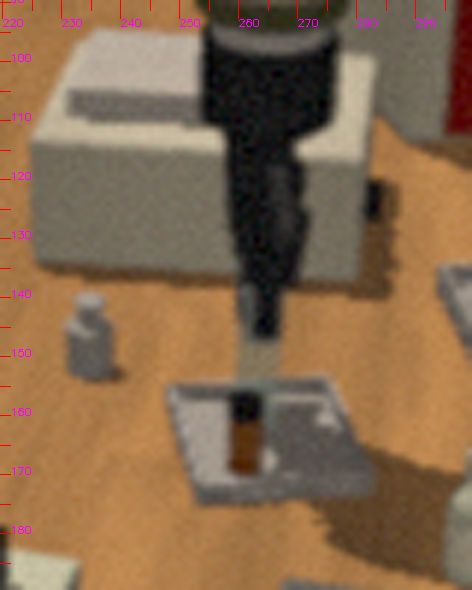

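Contact came exactly where expected. I ease off the press and then release slowly.

```bash
python3 -m creep '[[230,[0,0,-0.03],0],[215,[0,0,-0.03],0],[170,[0,0,-0.03],0],[110,[0,0,-0.03],0],[60,[0,0,-0.03],0]]' 20 && python3 -m creep '[[50,[0,0,-0.3],0],[40,[0,0,-1],0],[30,[0,0,-2],0],[0,[0,0,-3],0]]'
python3 - <<'E'
from fit import *
f=save('side13','side'); crop(f['img'],220,90,80,100,5.9,'d16')
f=save('top13','top'); crop(f['img'],290,140,100,100,5.9,'d17')
E
python3 go.py 0.47 0.267 0.15 18.85
```

```text
time: 14.18
tcp_pos: [0.5196, -0.2977, 0.0214]
orientation: [[0.963, 0.269, -0.0], [0.269, -0.963, 0.0], [-0.0, -0.0, -1.0]]
contact_force: [-0.4, 0.2, 0.9]
gripper_width: 0.0636
time: 14.68
tcp_pos: [0.5194, -0.2976, 0.174]
orientation: [[0.963, 0.269, 0.0], [0.269, -0.963, -0.0], [0.0, 0.0, -1.0]]
contact_force: [-0.5, 0.0, -0.2]
gripper_width: 0.0856
t 14.88 tcp [ 0.52   -0.298   0.1735] yaw 15.61 F [-0.7  0.3 -0.5] w 0.0855 q [ 32.  27. -11. 109.   7.  44. -57.]
shift [  2.077 -11.154   0.45 ] dist 567.7 mm turn -3.24
```

View pics/d16.png

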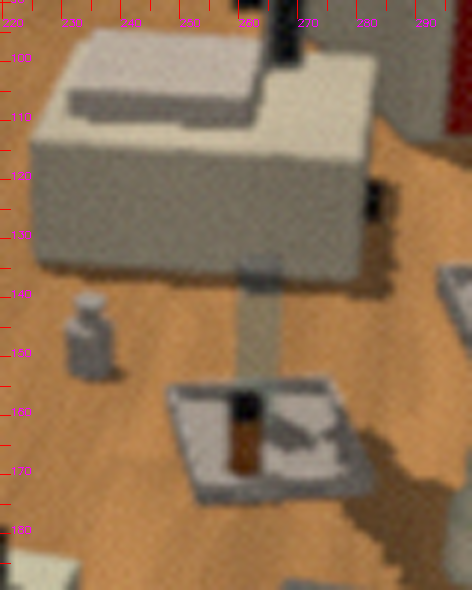

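View pics/d17.png

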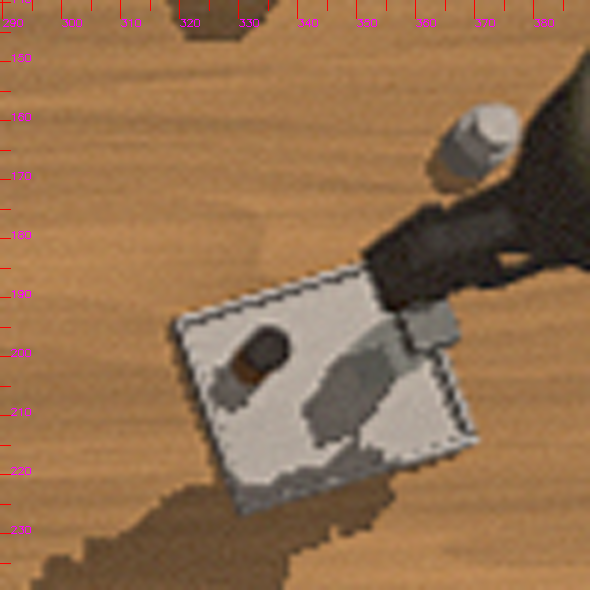

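The cuvette stands upright in the empty half of the tray (top (360,195), side (261,140)) and the vial is untouched. Next, the tool.

```bash
python3 -m creep '[[0,[0.1,-0.7,0],0],[0,[0.35,-1.9,0],0],[0,[0.57,-3.1,0],-1],[0,[0.8,-4.3,0],-2],[0,[1,-5.5,0],-2.6]]' && python3 go.py 0.4714 0.2679 0.1 18.2
```

```text
time: 15.5
tcp_pos: [0.4926, -0.0176, 0.1707]
orientation: [[0.95, 0.313, -0.002], [0.313, -0.95, 0.0], [-0.002, -0.001, -1.0]]
contact_force: [0.6, -0.0, 0.0]
gripper_width: 0.0853
t 15.5 tcp [ 0.4926 -0.0176  0.1707] yaw 18.24 F [ 0.6 -0.   0. ] w 0.0853 q [  6.  21. -14. 122.   8.  38. -85.]
shift [ 1.387 -5.555  1.415] dist 294.9 mm turn 0.04
```

Run:
```python
from fit import *
f=save('top14','top'); crop(f['img'],330,170,60,60,10,'d18')
```

```text
(no output)
```

View pics/d18.png

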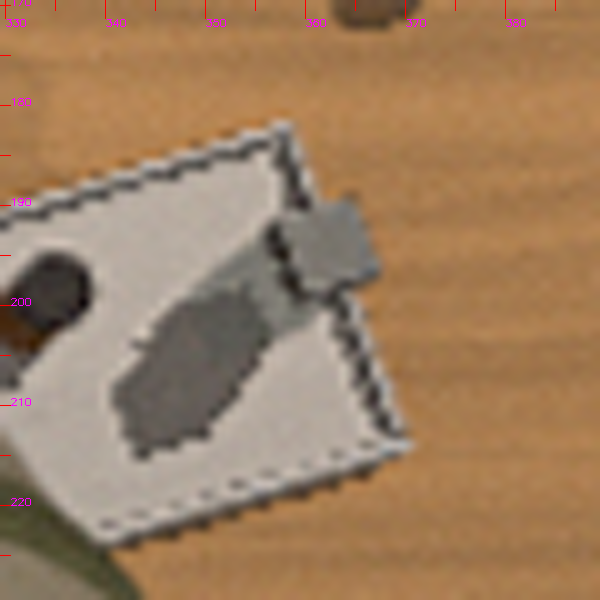

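```bash
python3 - <<'E'
from fit import *
print(onplane('top',(363.65,193.75),.104), proj('top',[.5196,-.2977,.104]),proj('side',[.5196,-.2977,.104]))
E
python3 -m creep '[[0,[0.3,-1.2,0.2],0],[0,[0.6,-2.4,0.4],0],[0,[0.9,-3.6,0.7],0],[0,[1.2,-4.7,1],0],[0,[1.4,-5.55,1.3],0]]' && python3 go.py 0.4714 0.2679 0.1 18.2
```

```text
[ 0.52202506 -0.30114117  0.104     ] [[362.41000032 194.70069124]] [[263.51811707 134.29412498]]
time: 16.38
tcp_pos: [0.4741, 0.2668, 0.1055]
orientation: [[0.95, 0.311, -0.0], [0.311, -0.95, -0.0], [-0.0, 0.0, -1.0]]
contact_force: [0.4, -0.0, -0.1]
gripper_width: 0.0853
t 16.38 tcp [0.4741 0.2668 0.1055] yaw 18.12 F [ 0.4 -0.  -0.1] w 0.0853 q [ -27.   29.  -12.  119.   11.   32. -119.]
shift [-0.044 -0.038  0.11 ] dist 6.2 mm turn -0.08
```

```bash
python3 -m creep '[[0,[-0.04,-0.04,0.4],0],[0,[-0.04,-0.04,0.6],0],[0,[-0.04,-0.04,0.6],0]]'
python3 - <<'E'
from fit import *
f=save('side15','side'); crop(f['img'],200,190,110,120,5,'d19'); f=save('top15','top'); crop(f['img'],120,170,80,90,6.6,'d20')
E
python3 go.py 0.4714 0.2679 0.005 18.2
```

```text
time: 16.75
tcp_pos: [0.4713, 0.2653, 0.0758]
orientation: [[0.951, 0.31, -0.001], [0.31, -0.951, -0.002], [-0.002, 0.001, -1.0]]
contact_force: [-0.2, -0.0, 0.2]
gripper_width: 0.0855
t 16.95 tcp [0.4717 0.2667 0.0772] yaw 18.13 F [ 0.  -0.5 -0. ] w 0.0855 q [ -28.   32.  -11.  121.   12.   28. -120.]
shift [ 1.000e-03 -2.400e-02  1.444e+00] dist 72.2 mm turn -0.07
```

View pics/d19.png

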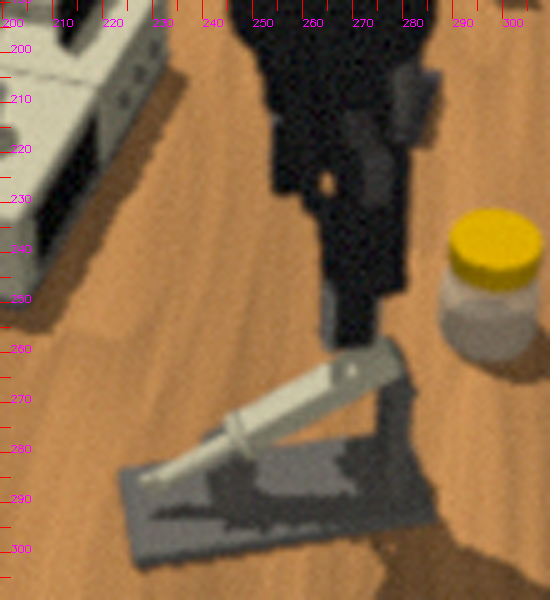

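View pics/d20.png

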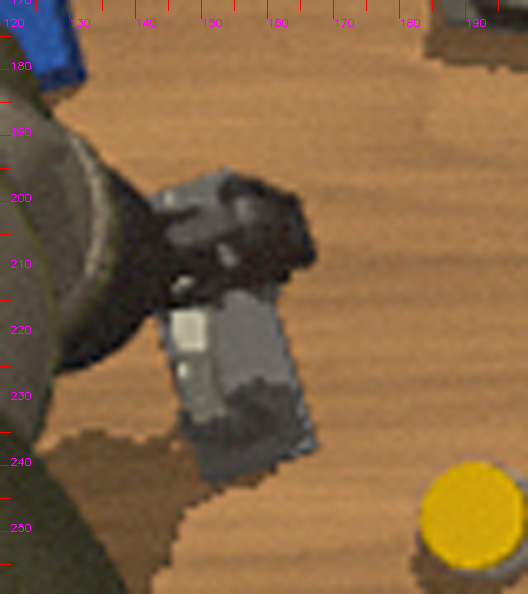

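```bash
python3 -m creep '[[0,[0,-0.02,0.5],0],[0,[0,-0.02,1],0],[0,[0,-0.02,1.35],0],[0,[0,-0.02,1.46],0],[60,[0,-0.02,1.46],0]]' 20 && python3 -m creep '[[120,[0,0,0],0],[160,[0,0,0],0],[190,[0,0,0],0],[190,[0,0,0],0]]'
python3 - <<'E'
from fit import *
f=save('side16','side'); crop(f['img'],200,190,110,120,5,'d21'); f=save('top16','top'); crop(f['img'],120,170,80,90,6.6,'d22')
E
python3 go.py 0.4714 0.2679 0.003 18.2
```

```text
time: 17.58
tcp_pos: [0.4708, 0.2682, 0.0039]
orientation: [[0.95, 0.312, 0.0], [0.312, -0.95, 0.0], [0.0, -0.0, -1.0]]
contact_force: [0.6, -0.4, 0.0]
gripper_width: 0.0696
time: 18.08
tcp_pos: [0.4707, 0.2683, 0.0037]
orientation: [[0.95, 0.313, 0.0], [0.313, -0.95, 0.0], [0.0, -0.0, -1.0]]
contact_force: [0.3, -0.3, 0.3]
gripper_width: 0.0217
t 18.27 tcp [0.4706 0.2683 0.0035] yaw 18.22 F [0.4 0.8 0.3] w 0.0219 q [ -30.   38.   -8.  123.   15.   19. -122.]
shift [0.013 0.012 0.011] dist 1.0 mm turn 0.02
```

View pics/d21.png

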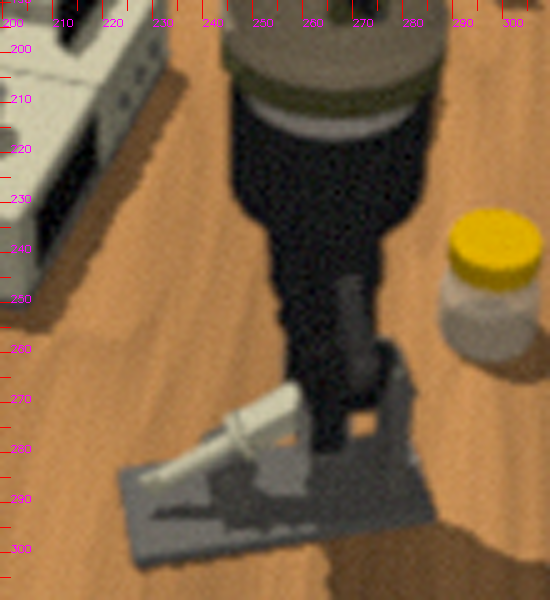

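View pics/d22.png

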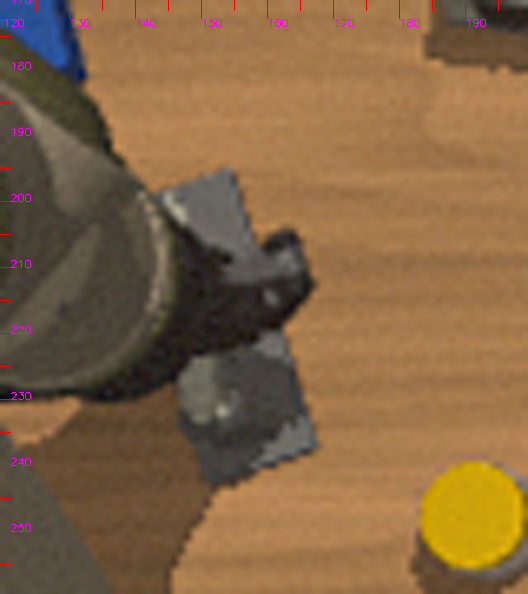

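```bash
python3 -m creep '[[205,[0,0,0],0],[215,[0,0,0],0],[235,[0,0,0],0],[235,[0,0,0],0]]' 25 && python3 go.py 0.4714 0.2679 0.003 18.2
```

```text
time: 18.77
tcp_pos: [0.4706, 0.2683, 0.0036]
orientation: [[0.95, 0.313, -0.0], [0.313, -0.95, -0.0], [-0.0, 0.0, -1.0]]
contact_force: [-1.1, 0.4, 1.5]
gripper_width: 0.0135
t 18.77 tcp [0.4706 0.2683 0.0036] yaw 18.22 F [-1.1  0.4  1.5] w 0.0135 q [ -30.   38.   -8.  123.   15.   19. -122.]
shift [0.013 0.012 0.012] dist 1.1 mm turn 0.02
```

```bash
python3 -m creep '[[235,[0,0,-0.2],0],[235,[0,0,-0.7],0],[235,[0,0,-1.3],0],[235,[0,0,-1.9],0],[235,[0,0,-2],0]]' 25
python3 - <<'E'
from fit import *
f=save('side17','side'); crop(f['img'],200,150,110,120,5,'d23')
E
python3 go.py 0.4455 -0.091 0.10 75
```

```text
time: 19.4
tcp_pos: [0.4716, 0.2688, 0.1059]
orientation: [[0.95, 0.312, 0.003], [0.312, -0.95, 0.002], [0.003, -0.001, -1.0]]
contact_force: [-0.5, 0.3, -0.7]
gripper_width: 0.0135
t 19.55 tcp [0.4705 0.2681 0.1034] yaw 18.22 F [-0.2  0.2 -0.2] w 0.0137 q [ -27.   29.  -12.  120.   11.   32. -119.]
shift [-2.719  6.665  0.069] dist 360.0 mm turn -56.78
```

View pics/d23.png

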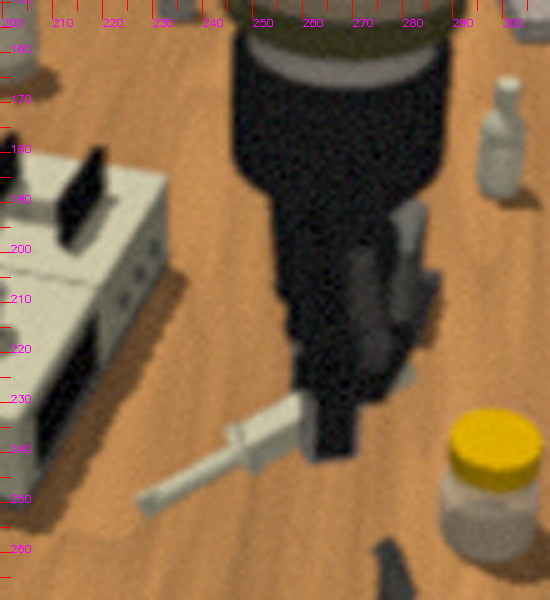

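```bash
python3 -m creep '[[235,[-0.4,0.9,0],-10],[235,[-0.9,2.1,0],-20],[235,[-1.4,3.3,0],-30],[235,[-1.9,4.5,0],-40],[235,[-2.35,5.7,0],-50]]' 25 && python3 go.py 0.443 -0.101 0.08 75
```

```text
time: 20.18
tcp_pos: [0.4475, -0.0317, 0.1026]
orientation: [[0.365, 0.931, -0.002], [0.931, -0.365, 0.001], [-0.0, -0.002, -1.0]]
contact_force: [2.0, -0.3, -0.4]
gripper_width: 0.0136
t 20.18 tcp [ 0.4475 -0.0317  0.1026] yaw 68.6 F [ 2.  -0.3 -0.4] w 0.0136 q [ 18.  26. -29. 130.  26.  29. -53.]
shift [-1.323  0.422  0.45 ] dist 73.0 mm turn -6.4
```

```bash
python3 -m creep '[[235,[-0.6,0.2,0],-4],[235,[-1.2,0.4,0],-6.4],[235,[-1.32,0.42,0.3],-6.4],[235,[-1.32,0.42,0.45],-6.4],[235,[-1.32,0.42,0.45],-6.4]]' 25
python3 - <<'E'
from fit import *
f=save('side18','side'); crop(f['img'],230,110,100,110,5.4,'d24');f=save('top18','top'); crop(f['img'],220,170,100,90,6.6,'d25')
E
python3 go.py 0.443 -0.101 0.08 75
```

```text
time: 20.8
tcp_pos: [0.4432, -0.0975, 0.0801]
orientation: [[0.263, 0.965, -0.002], [0.965, -0.263, 0.001], [0.0, -0.002, -1.0]]
contact_force: [-0.3, -0.6, -0.0]
gripper_width: 0.0132
t 21.0 tcp [ 0.4438 -0.0982  0.0812] yaw 74.72 F [-0.7  0.3 -1.1] w 0.0138 q [ 26.  29. -28. 131.  31.  26. -43.]
shift [-0.058 -0.001  0.025] dist 3.2 mm turn -0.28
```

View pics/d24.png

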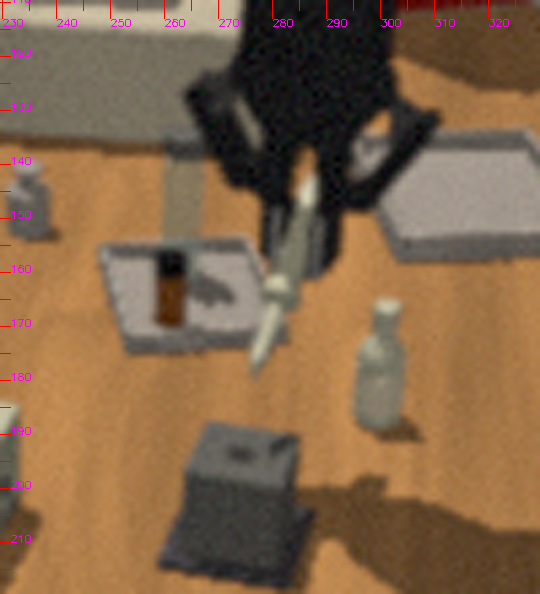

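View pics/d25.png

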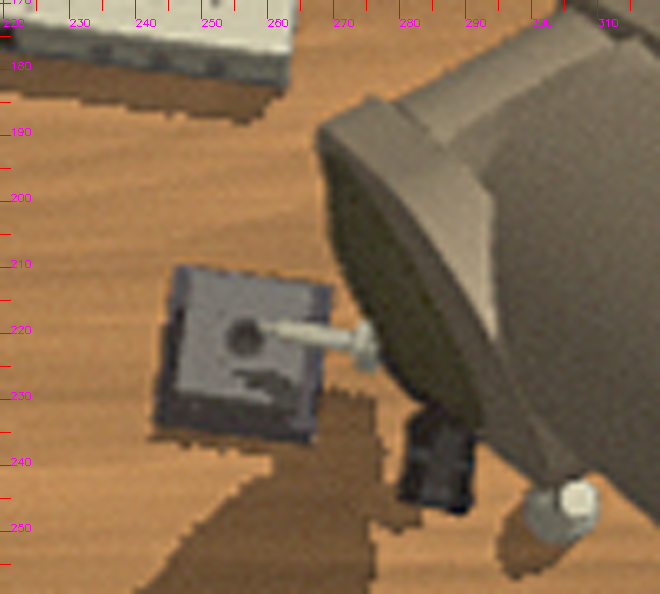

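Run:
```python
from fit import *
o=env.get_obs();M=np.array(o['orientation']);p=np.array(o['tcp_pos'])
tip=tri(('top',(259.2,219.3)),('side',(276.6,178.5))); hole=tri(('top',(256.7,220.8)),('side',(274,193.5)))
fl=tri(('top',px((220,170),6.6,(368,345))),('side',px((230,110),5.4,(278,290))))
for n,v in(('tip',tip),('hole',hole),('flange',fl)): print(n,np.round(v,4),'tool frame mm',np.round(M.T@(v-p)*1e3,1))
print('hole-tip tool mm',M.T@(hole-tip)*1e3)
```

```text
tip [ 0.4619 -0.0268  0.1016] tool frame mm [ 74.1  -1.5 -20.3]
hole [ 0.4652 -0.0208  0.0568] tool frame mm [80.8  0.  24.6]
flange [ 0.4521 -0.0668  0.1265] tool frame mm [ 33.   -0.4 -45.2]
hole-tip tool mm [ 6.69960327  1.57687723 44.80795921]
```

The tool is held at 28° with its tip 84 mm from the grip, as expected. I'll turn it upright in the grip by pushing its tip against the stand's −y side face while rising along an arc. First I back off and go down.

```bash
python3 -m creep '[[235,[-0.3,0,0],0],[235,[-0.55,0,0.1],0],[235,[-0.55,0,0.5],0],[235,[-0.55,0,0.9],0],[235,[-0.55,0,1.15],0]]' 25
python3 - <<'E'
from fit import *
f=save('side19','side'); crop(f['img'],230,110,100,110,5.4,'d26');f=save('top19','top'); crop(f['img'],220,170,100,90,6.6,'d27')
E
python3 go.py 0.437 -0.122 0.023 75
```

```text
time: 21.72
tcp_pos: [0.4355, -0.1269, 0.0225]
orientation: [[0.267, 0.964, -0.001], [0.964, -0.267, -0.0], [-0.0, -0.001, -1.0]]
contact_force: [1.0, 0.1, -0.4]
gripper_width: 0.0137
t 21.93 tcp [ 0.4358 -0.1263  0.0235] yaw 74.58 F [0.4 0.5 0.2] w 0.0139 q [ 23.  34. -20. 133.  39.  17. -47.]
shift [0.089 0.    0.009] dist 4.5 mm turn -0.42
```

View pics/d26.png

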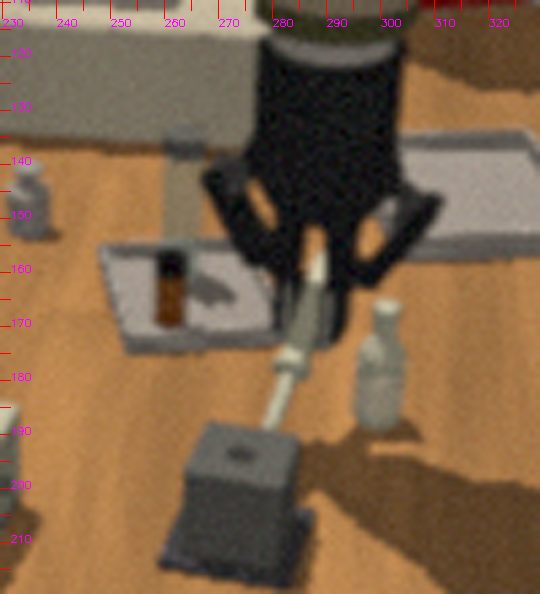

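View pics/d27.png

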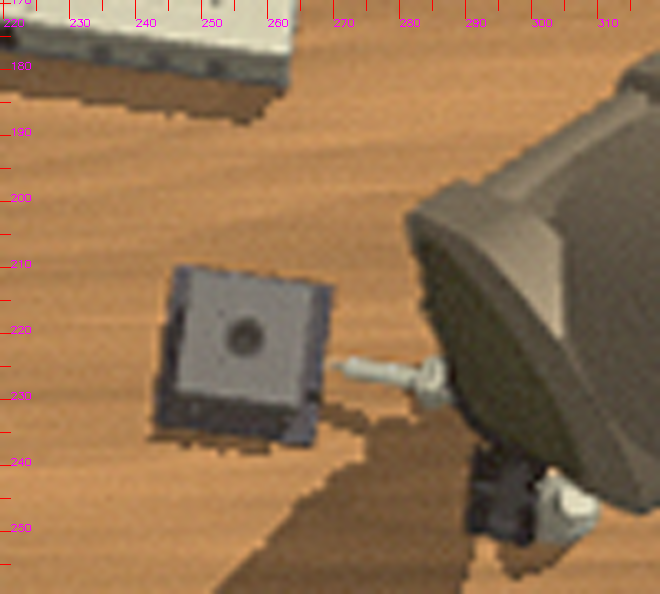

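```bash
python3 -m creep '[[235,[0.16,0.03,0],0],[235,[0.26,0.03,-0.15],0],[235,[0.37,0.03,-0.31],0],[235,[0.47,0.03,-0.43],0],[235,[0.57,0.03,-0.54],0]]' 20
python3 - <<'E'
from fit import *
f=save('side20','side'); crop(f['img'],230,110,100,110,5.4,'d28');f=save('top20','top'); crop(f['img'],220,170,100,90,6.6,'d29')
E
```

```text
time: 22.55
tcp_pos: [0.4452, -0.0985, 0.0511]
orientation: [[0.265, 0.964, 0.0], [0.964, -0.265, -0.0], [-0.0, 0.0, -1.0]]
contact_force: [-0.5, -3.7, -2.6]
gripper_width: 0.0136
```

View pics/d28.png

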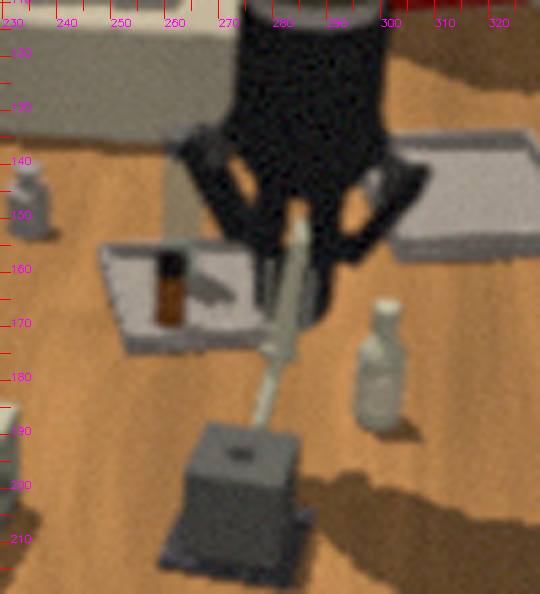

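View pics/d29.png

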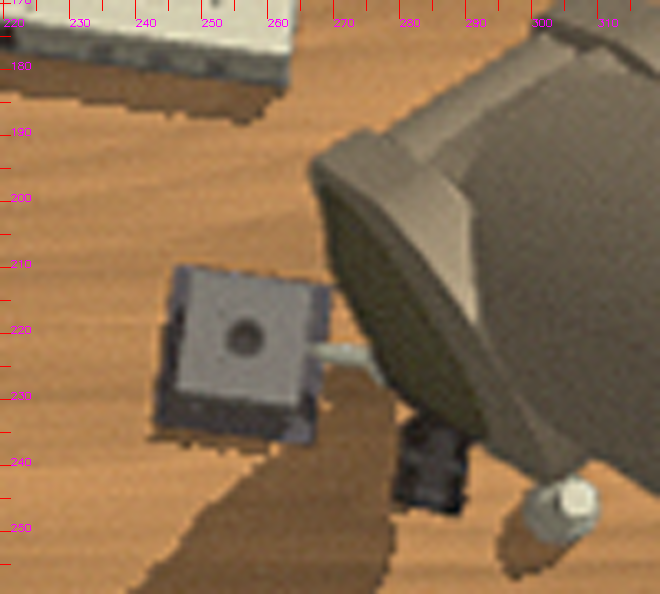

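The tool is pivoting; it's visibly steeper, with only 3.7 N contact. Continue the arc.

```bash
python3 -m creep '[[235,[0.12,0,-0.1],0],[235,[0.25,0,-0.19],0],[235,[0.38,0,-0.27],0],[235,[0.52,0,-0.33],0],[235,[0.66,0,-0.38],0]]' 20 && python3 -m creep '[[235,[0.13,0,-0.04],0],[235,[0.26,0,-0.06],0],[235,[0.36,0,-0.08],0],[235,[0.36,0,-0.08],0]]'
python3 - <<'E'
from fit import *
f=save('side21','side'); crop(f['img'],230,110,100,110,5.4,'d30');f=save('top21','top'); crop(f['img'],220,170,100,90,6.6,'d31')
E
```

```text
time: 23.38
tcp_pos: [0.454, -0.0663, 0.0697]
orientation: [[0.265, 0.964, -0.0], [0.964, -0.265, -0.0], [-0.0, -0.0, -1.0]]
contact_force: [-0.5, -4.5, -1.9]
gripper_width: 0.0135
time: 23.88
tcp_pos: [0.459, -0.0487, 0.0736]
orientation: [[0.264, 0.964, 0.0], [0.964, -0.264, 0.001], [0.001, 0.0, -1.0]]
contact_force: [-0.9, -1.7, -0.3]
gripper_width: 0.0137
```

View pics/d30.png

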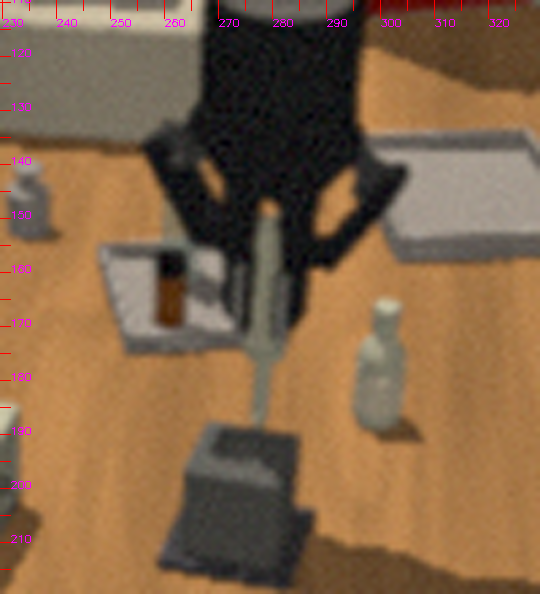

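View pics/d31.png

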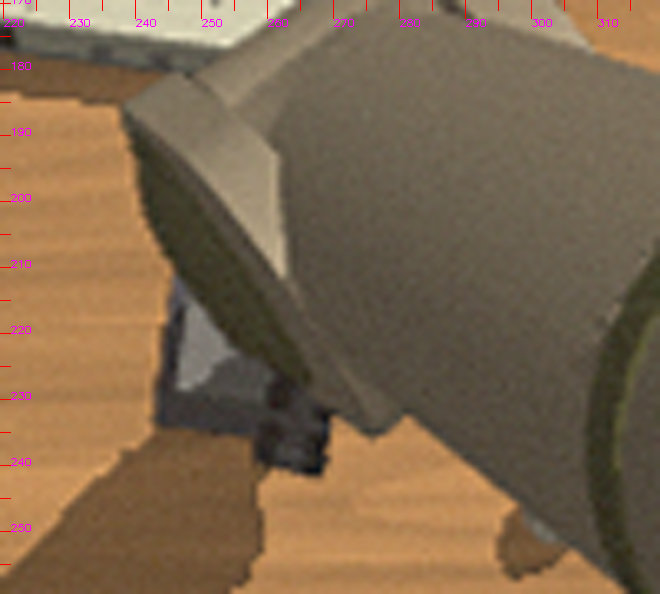

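```bash
python3 -m creep '[[235,[-0.05,0,-0.1],0],[235,[-0.05,0,-0.35],0],[235,[-0.05,0,-0.5],0],[235,[0.2,0,-0.5],0],[235,[0.4,0,-0.5],0]]' 25 && python3 go.py 0.466 -0.021 0.1 75
```

```text
time: 24.7
tcp_pos: [0.4645, -0.0291, 0.0987]
orientation: [[0.265, 0.964, 0.001], [0.964, -0.265, 0.0], [0.001, 0.001, -1.0]]
contact_force: [0.6, 0.5, 0.2]
gripper_width: 0.0135
t 24.7 tcp [ 0.4645 -0.0291  0.0987] yaw 74.63 F [0.6 0.5 0.2] w 0.0135 q [ 18.  28. -30. 129.  28.  30. -49.]
shift [ 0.164 -0.015 -0.026] dist 8.3 mm turn -0.37
```

```bash
python3 -m creep '[[235,[0.1,-0.01,0],0],[235,[0.15,-0.01,0],0],[235,[0.15,-0.01,0],0]]' 25
python3 - <<'E'
from fit import *
f=save('side22','side'); crop(f['img'],230,120,80,100,6,'d32');f=save('top22','top'); crop(f['img'],210,180,80,70,7,'d33')
o=env.get_obs();M=np.array(o['orientation']);p=np.array(o['tcp_pos']);print(p)
g=p+[0,0,.059]
for k in (-45,-30,0,35,47,80,84): print(k, proj('side',g-[0,0,k/1000.])) # k mm below grasp
E
```

```text
time: 25.08
tcp_pos: [0.4655, -0.0226, 0.0984]
orientation: [[0.265, 0.964, -0.0], [0.964, -0.265, -0.0], [-0.0, -0.0, -1.0]]
contact_force: [-0.7, -0.3, 0.1]
gripper_width: 0.0133
[ 0.4654591  -0.02306107  0.09850386]
-45 [[276.70274797 144.70820788]]
-30 [[276.3750644  150.06698092]]
0 [[275.73703975 160.50091616]]
35 [[275.02055587 172.21793451]]
47 [[274.78151107 176.12715341]]
80 [[274.14075188 186.60580817]]
84 [[274.06469444 187.84961342]]
```

View pics/d32.png

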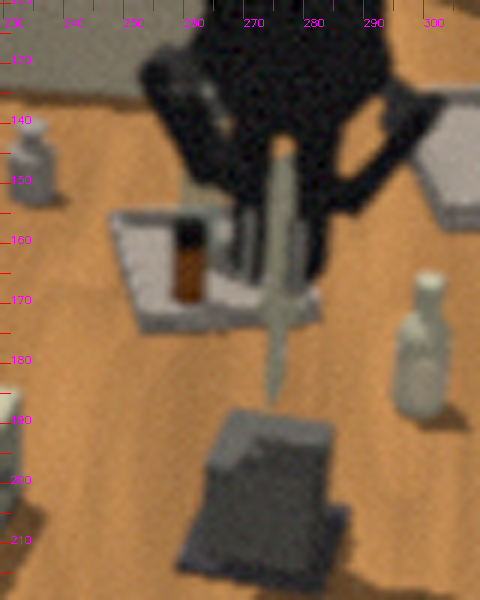

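View pics/d33.png

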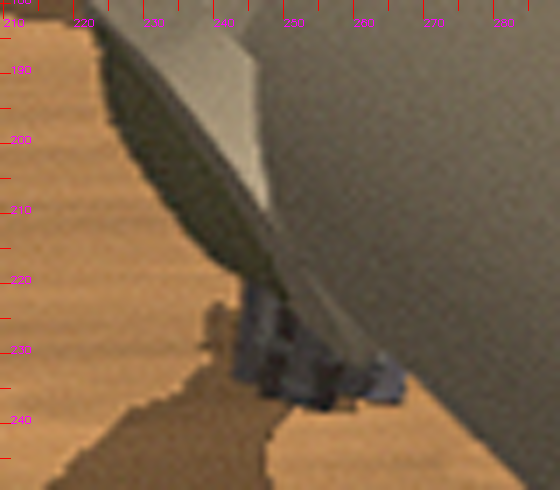

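```bash
python3 -m creep '[[235,[0.045,0.01,0],0],[235,[0.045,0.01,0.15],0],[235,[0.045,0.01,0.3],0],[235,[0.045,0.01,0.42],0],[235,[0.045,0.01,0.5],0]]' 25
python3 - <<'E'
from fit import *
f=save('side23','side'); crop(f['img'],230,120,80,100,6,'d34')
print(env.get_obs()['contact_force'],env.get_obs()['tcp_pos'])
E
```

```text
time: 25.9
tcp_pos: [0.4665, -0.0205, 0.073]
orientation: [[0.265, 0.964, -0.001], [0.964, -0.265, 0.0], [0.0, -0.001, -1.0]]
contact_force: [0.3, 1.0, 0.4]
gripper_width: 0.0135
[ 0.0087499   0.55576493 -0.63248258] [ 0.4665104  -0.02053819  0.07331169]
```

View pics/d34.png

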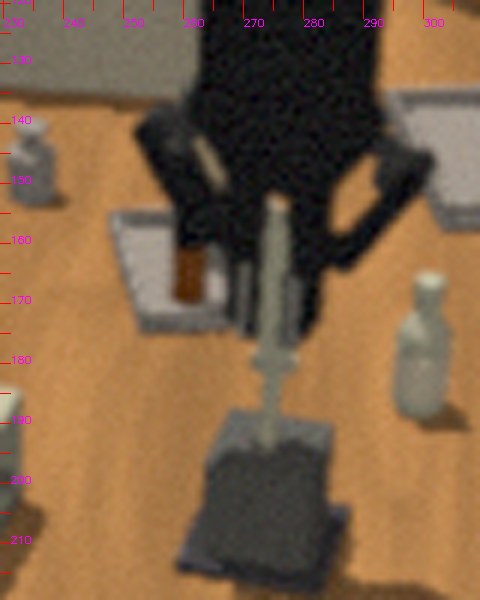

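```bash
python3 -m creep '[[235,[0,0,0.12],0],[235,[0,0,0.24],0],[235,[0,0,0.36],0],[235,[0,0,0.48],0]]' 25 && python3 -m creep '[[235,[0,0,0.08],0],[235,[0,0,0.16],0],[235,[0,0,0.2],0],[235,[0,0,0.2],0]]'
```

```text
time: 26.55
tcp_pos: [0.4666, -0.02, 0.0492]
orientation: [[0.265, 0.964, 0.0], [0.964, -0.265, 0.001], [0.001, -0.0, -1.0]]
contact_force: [-2.6, 6.1, 3.2]
gripper_width: 0.0137
time: 27.05
tcp_pos: [0.4666, -0.0193, 0.039]
orientation: [[0.264, 0.965, 0.0], [0.965, -0.264, 0.002], [0.002, -0.0, -1.0]]
contact_force: [-1.4, 7.6, -3.6]
gripper_width: 0.0133
```

```bash
python3 -m creep '[[235,[0,0,0.06],0],[225,[0,0,0.06],0],[200,[0,0,0.06],0],[150,[0,0,0.06],0],[100,[0,0,0.06],0]]' 20
python3 - <<'E'
from fit import *
f=save('side24','side'); crop(f['img'],230,120,80,100,6,'d35')
E
```

```text
time: 27.68
tcp_pos: [0.4667, -0.0213, 0.0365]
orientation: [[0.266, 0.964, -0.0], [0.964, -0.266, -0.001], [-0.001, 0.0, -1.0]]
contact_force: [0.1, 0.1, 0.1]
gripper_width: 0.0513
```

View pics/d35.png

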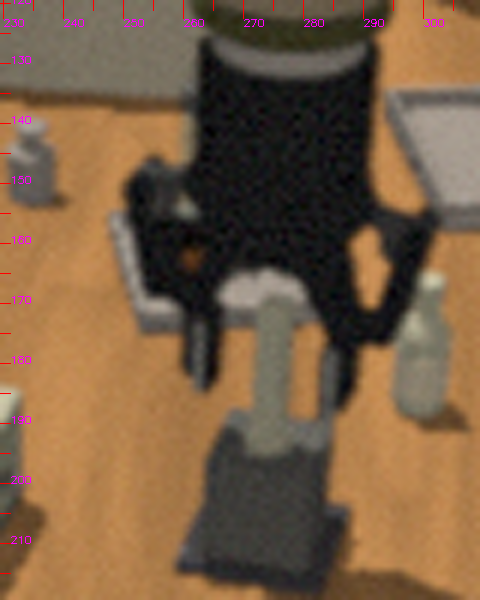

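The tool stands upright in the stand with the fingers released. While it stands, I'll refine the screw position and pointer angle from the saved pictures.

Run:
```python
from fit import *
p=np.array([.6532,.0558]);yaw=np.radians(-9.01)
T=lambda q:px((180,125),8,q); S=lambda q:px((160,170),7.4,q)
L=lambda v:np.round((R(-yaw)@(v-[p[0],p[1],0]))[:2]*1e3,1)
print('top tip',L(onplane('top',T((123,226)),.062)),'base',L(onplane('top',T((160,234)),.062)))
print('side tip',L(onplane('side',S((213,397)),.062)),'base',L(onplane('side',S((248,352)),.062)))
print('zero top',L(onplane('top',T((238,110)),.06)),L(onplane('top',T((229,155)),.06)),'side',L(onplane('side',S((125,318)),.06)),L(onplane('side',S((165,322)),.06)))
t1=cv2.imread('pics/top0.png'); crop(t1,186,128,40,36,16,'e1'); s=cv2.imread('pics/side0.png'); crop(s,165,195,45,40,13,'e2')
print(proj('top',np.array([.6532,.0558,0])+R(yaw)@[-.01,.055,.085]),proj('side',np.array([.6532,.0558,0])+R(yaw)@[-.01,.055,.085]))
print('screw world',p+(R(yaw)@[-.01,.055,0])[:2])
```

```text
top tip [-6.5 89.4] base [-7.7 76.1]
side tip [-8.3 87.8] base [-9.5 62.6]
zero top [41.2 56.3] [24.4 56.9] side [38.5 54.9] [24.7 53. ]
[[205.92520076 152.96370903]] [[193.85186046 207.77218466]]
screw world [0.65193677 0.11168742]
```

View pics/e1.png

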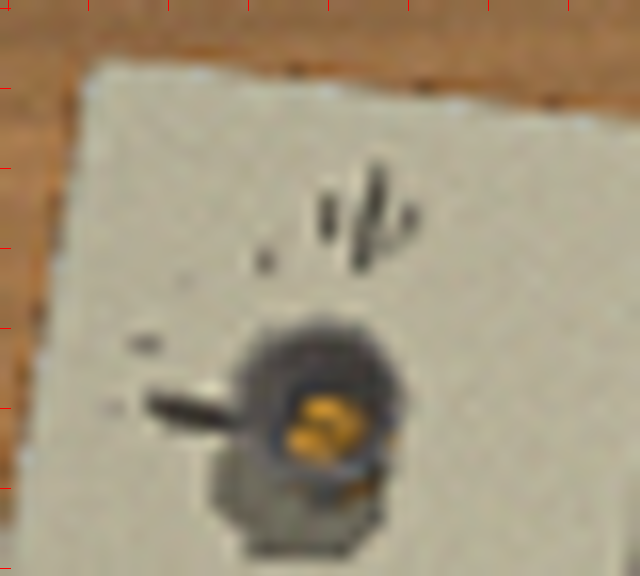

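View pics/e2.png

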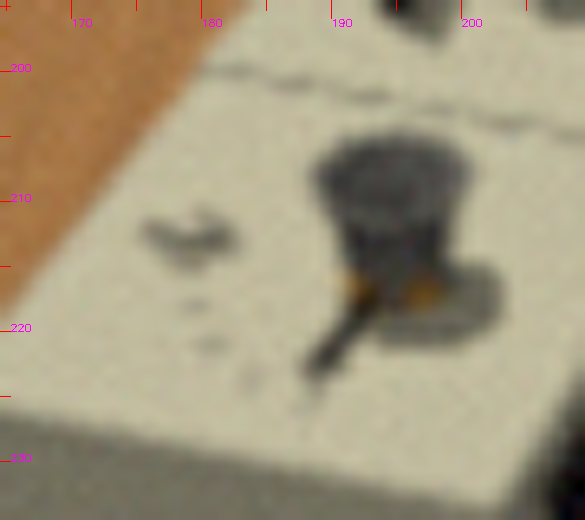

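```bash
python3 -m creep '[[170,[0,0,-0.04],0],[200,[0,0,-0.04],0],[240,[0,0,-0.04],0],[240,[0,0,-0.04],0],[240,[0,0,-0.04],0]]' 45 && python3 -m creep '[[240,[0,0,-0.1],0],[240,[0,0,-0.4],0],[240,[0,0,-0.8],0],[240,[0,0,-1.2],0],[240,[0,0,-1.6],0]]' && python3 go.py 0.653 0.1117 0.11 75
```

```text
time: 28.55
tcp_pos: [0.4667, -0.0208, 0.0387]
orientation: [[0.265, 0.964, 0.0], [0.964, -0.265, -0.0], [-0.0, 0.0, -1.0]]
contact_force: [-0.7, -0.6, 4.0]
gripper_width: 0.0131
time: 29.18
tcp_pos: [0.4664, -0.0207, 0.1193]
orientation: [[0.265, 0.964, -0.0], [0.964, -0.265, 0.0], [0.0, -0.0, -1.0]]
contact_force: [0.1, -0.3, -0.1]
gripper_width: 0.0134
t 29.18 tcp [ 0.4664 -0.0207  0.1193] yaw 74.62 F [ 0.1 -0.3 -0.1] w 0.0134 q [ 19.  26. -32. 127.  26.  33. -47.]
shift [3.543 2.896 0.185] dist 229.0 mm turn -0.38
```

```bash
python3 -m creep '[[240,[0.7,0.55,-0.2],0],[240,[1.5,1.2,-0.25],0],[240,[2.4,1.95,-0.25],0],[240,[3.2,2.6,-0.25],-0.4],[240,[3.54,2.9,-0.25],-0.4]]' && python3 -m creep '[[240,[0,0,0],0],[240,[0,0,0],0]]'
python3 - <<'E'
from fit import *
f=save('side26','side'); crop(f['img'],160,140,80,100,6,'e3')
o=env.get_obs();p=np.array(o['tcp_pos']); print(p,proj('side',p-[0,0,.0275]))
f=save('top26','top'); crop(f['img'],180,120,60,60,8,'e4')
E
python3 go.py 0.653 0.1117 0.1195 75
```

```text
time: 29.8
tcp_pos: [0.655, 0.1141, 0.131]
orientation: [[0.257, 0.966, 0.0], [0.966, -0.257, 0.002], [0.002, -0.0, -1.0]]
contact_force: [-1.0, -0.6, -0.5]
gripper_width: 0.0134
time: 30.05
tcp_pos: [0.6523, 0.1106, 0.1308]
orientation: [[0.259, 0.966, -0.001], [0.966, -0.259, -0.001], [-0.001, -0.001, -1.0]]
contact_force: [-0.4, 0.4, -0.4]
gripper_width: 0.0133
[0.65268514 0.11035864 0.13124048] [[193.13301889 201.08430148]]
t 30.25 tcp [0.6528 0.1105 0.1313] yaw 74.98 F [ 0.4 -0.6 -0.2] w 0.0133 q [  5.  37. -31. 102.  25.  48. -52.]
shift [ 0.024 -0.003  0.235] dist 11.8 mm turn -0.02
```

View pics/e3.png

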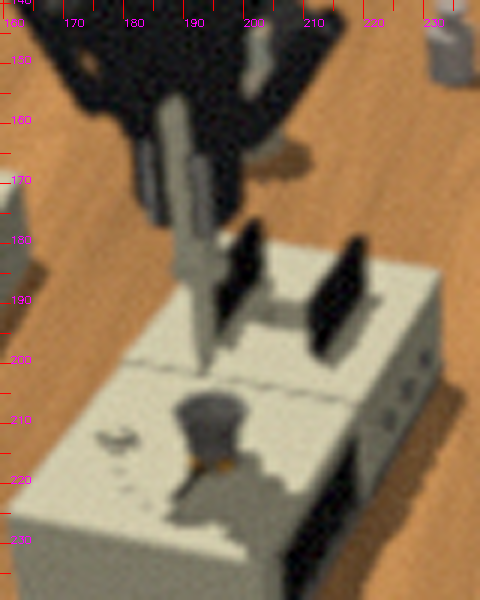

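View pics/e4.png

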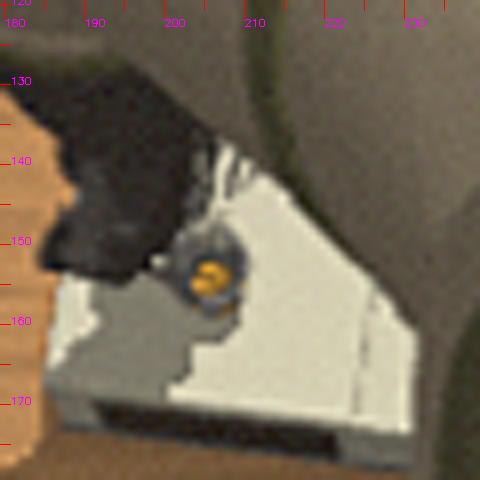

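```bash
python3 -m creep '[[240,[0.025,-0.03,0.1],0],[240,[0.025,-0.03,0.25],0],[240,[0.025,-0.03,0.4],0],[240,[0.025,-0.03,0.5],0],[240,[0.025,-0.03,0.6],0]]' && python3 -m creep '[[240,[0,0,0.06],0],[240,[0,0,0.12],0],[240,[0,0,0.16],0],[240,[0,0,0.16],0]]' && python3 go.py 0.6515 0.112 0.0895 75
```

```text
time: 30.88
tcp_pos: [0.6522, 0.1131, 0.1005]
orientation: [[0.258, 0.966, -0.0], [0.966, -0.258, -0.0], [-0.0, -0.0, -1.0]]
contact_force: [-1.0, -0.5, -0.1]
gripper_width: 0.0135
time: 31.38
tcp_pos: [0.6523, 0.1131, 0.093]
orientation: [[0.258, 0.966, -0.0], [0.966, -0.258, 0.0], [0.0, -0.0, -1.0]]
contact_force: [0.7, 0.3, -0.9]
gripper_width: 0.0132
t 31.38 tcp [0.6523 0.1131 0.093 ] yaw 75.02 F [ 0.7  0.3 -0.9] w 0.0132 q [  4.  39. -30. 104.  27.  44. -54.]
shift [-0.024 -0.009  0.069] dist 3.7 mm turn 0.02
```

```bash
python3 -m creep '[[240,[0,0,0.03],0],[240,[0,0,0.06],0],[240,[0,0,0.07],0],[240,[0,0,0.07],0]]' && python3 go.py 0.6515 0.112 0.0895 75
```

```text
time: 31.88
tcp_pos: [0.6523, 0.1131, 0.0898]
orientation: [[0.259, 0.966, 0.0], [0.966, -0.259, -0.0], [0.0, 0.0, -1.0]]
contact_force: [-1.1, -0.2, 1.1]
gripper_width: 0.0137
t 31.88 tcp [0.6523 0.1131 0.0898] yaw 75.02 F [-1.1 -0.2  1.1] w 0.0137 q [  4.  39. -29. 104.  27.  44. -55.]
shift [-0.025 -0.01   0.005] dist 1.4 mm turn 0.02
```

The blade is in the slot: no contact at 68 mm, and the tip is now at about 62 mm. I turn clockwise, with the first part at a modest rate.

```bash
python3 -m creep '[[240,[0,0,0],8],[240,[0,0,0],17],[240,[0,0,0],26],[240,[0,0,0],35],[240,[0,0,0],44]]'
python3 - <<'E'
from fit import *
o=env.get_obs();print(o['wrist_torque'],o['contact_force'])
f=save('side28','side'); crop(f['img'],160,180,60,60,9,'e5')
E
```

```text
time: 32.5
tcp_pos: [0.652, 0.1131, 0.0897]
orientation: [[0.86, 0.511, -0.0], [0.511, -0.86, -0.0], [-0.0, -0.0, -1.0]]
contact_force: [-1.6, 0.3, 1.0]
gripper_width: 0.0132
[0.01994375 0.48569845 0.01319551] [-1.94035512  0.03497884  2.45599813]
```

View pics/e5.png

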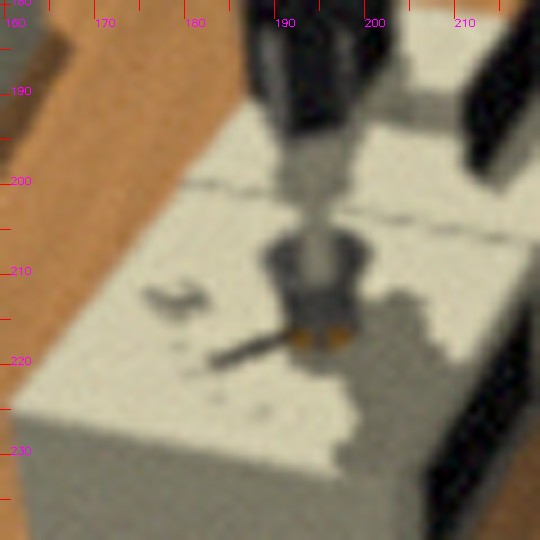

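```bash
cat > ang.py <<'E'
from fit import *
pp=np.array([.6532,.0558,0]);yw=np.radians(-9.01)
Lc=lambda v:(R(-yw)@(v-pp))[:2]*1e3
def ang(cam,tip,base,z=.063):
    a=Lc(onplane(cam,tip,z));b=Lc(onplane(cam,base,z)); d=a-b; print(cam,np.round(a,1),np.round(b,1),'ang line',np.degrees(np.arctan2(d[1],d[0])),'ang from axis',np.degrees(np.arctan2(a[1]-55,a[0]+10)))
E
python3 - <<'E'
from ang import *
ang('side',px((160,180),9,(213,364)),px((160,180),9,(288,335)))
E
python3 -m creep '[[240,[0,0,0],8],[240,[0,0,0],17],[240,[0,0,0],26],[240,[0,0,0],34],[240,[0,0,0],34]]'
python3 - <<'E'
from fit import *
f=save('side29','side'); crop(f['img'],160,180,60,60,9,'e6')
E
python3 go.py 0.6515 0.112 0.0895 -17.6
```

```text
side [ 8.  81.1] [-6.  63.5] ang line 51.504033434346546 ang from axis 55.46024212312906
time: 33.38
tcp_pos: [0.652, 0.113, 0.0896]
orientation: [[0.999, -0.049, -0.0], [-0.049, -0.999, -0.0], [-0.0, 0.0, -1.0]]
contact_force: [-2.9, -0.6, 4.6]
gripper_width: 0.0132
t 33.52 tcp [0.6521 0.113  0.0896] yaw -2.77 F [-1.6 -0.7  4.9] w 0.0137 q [ -10.   37.   -8.  105.    7.   39. -114.]
shift [-0.011  0.02   0.003] dist 1.1 mm turn 14.83
```

View pics/e6.png

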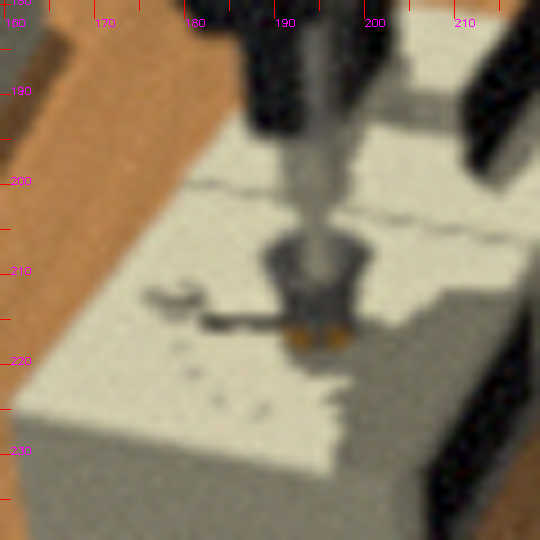

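Run:
```python
from ang import *
ang('side',px((160,180),9,(203,323)),px((160,180),9,(282,322)))
for a in (0,7,14,20):
    r=np.radians(a); P=pp+R(yw)@[-.01+.0345*np.cos(r),.055+.0345*np.sin(r),.063]; B=pp+R(yw)@[-.01+.012*np.cos(r),.055+.012*np.sin(r),.063]
    print(a,(proj('side',P)-[160,180]+.5)*9,(proj('side',B)-[160,180]+.5)*9)
for a in (0,8.6,-8.6):
    r=np.radians(a); P=pp+R(yw)@[-.01+.0425*np.cos(r),.055+.0425*np.sin(r),.06]; print('mark',a,(proj('side',P)-[160,180]+.5)*9)
```

```text
side [18.1 65.3] [-2.1 58.7] ang line 18.111006600754877 ang from axis 20.064926986003485
0 [[198.09213327 297.74059464]] [[274.02247509 312.10393919]]
7 [[192.39511889 306.70971276]] [[272.1386266  315.25155984]]
14 [[188.47834609 315.94498421]] [[270.88622922 318.47599763]]
20 [[186.59902853 323.97101555]] [[270.33171234 321.26477855]]
mark 0 [[172.30329243 301.41070303]]
mark 8.6 [[163.85456308 315.02327218]]
mark -8.6 [[183.82842404 288.55587678]]
```

```bash
python3 -m creep '[[240,[0,0,0],7],[240,[0,0,0],14],[240,[0,0,0],15],[240,[0,0,0],15]]'
python3 - <<'E'
from ang import *
f=save('side30','side'); crop(f['img'],165,195,40,35,16,'e7',5)
o=env.get_obs();M=np.array(o['orientation']);print(np.degrees(np.arctan2(M[1,0],M[0,0])))
f=save('top30','top'); crop(f['img'],180,120,60,60,8,'e8')
E
```

```text
time: 34.12
tcp_pos: [0.652, 0.1129, 0.0896]
orientation: [[0.952, -0.307, -0.001], [-0.307, -0.952, -0.0], [-0.001, 0.0, -1.0]]
contact_force: [-2.7, -0.6, 5.8]
gripper_width: 0.0132
-17.83769902873533
```

View pics/e7.png

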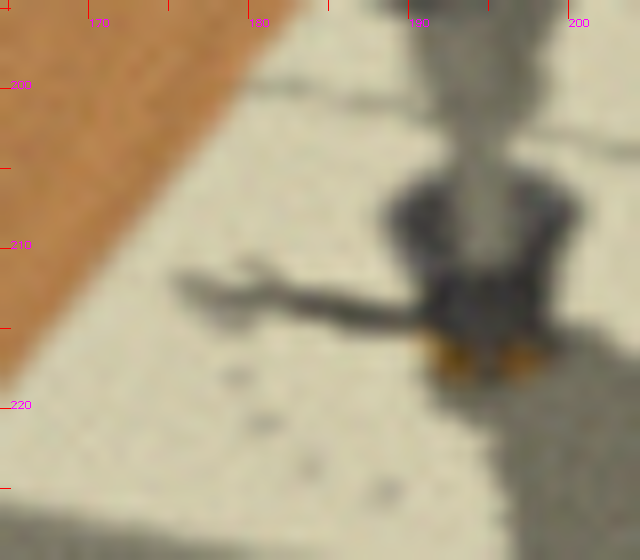

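View pics/e8.png

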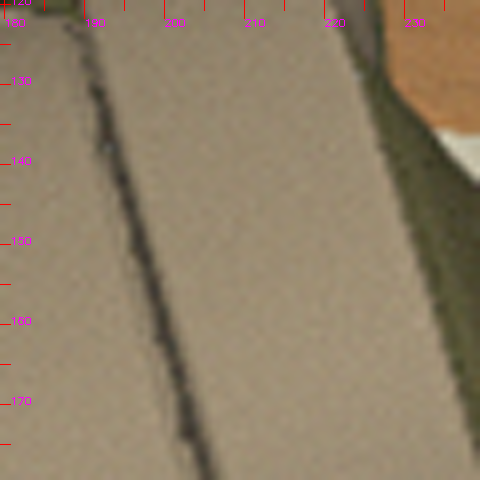

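The pointer now runs into the long mark, about 0–2° off. I nudge 1.5° further, turn back 8° to free the blade within its play, and lift out.

```bash
python3 -m creep '[[240,[0,0,0],1.5],[240,[0,0,0],1.5],[240,[0,0,0],-6.5],[240,[0,0,0],-6.5]]' && python3 -m creep '[[240,[0,0,-0.1],0],[240,[0,0,-0.3],0],[240,[0,0,-0.6],0],[240,[0,0,-0.9],0],[240,[0,0,-1],0]]' && python3 go.py 0.4667 -0.0208 0.15 -10
python3 - <<'E'
from ang import *
f=save('side31','side'); crop(f['img'],165,195,40,35,16,'e9',5)
E
```

```text
time: 34.83
tcp_pos: [0.6528, 0.113, 0.0896]
orientation: [[0.98, -0.198, 0.001], [-0.198, -0.98, 0.001], [0.001, -0.001, -1.0]]
contact_force: [-1.1, -0.7, 4.6]
gripper_width: 0.0134
time: 35.45
tcp_pos: [0.653, 0.1133, 0.1414]
orientation: [[0.98, -0.199, 0.002], [-0.199, -0.98, 0.001], [0.002, -0.001, -1.0]]
contact_force: [0.1, -0.8, 0.4]
gripper_width: 0.0131
t 35.45 tcp [0.653  0.1133 0.1414] yaw -11.49 F [ 0.1 -0.8  0.4] w 0.0131 q [ -11.   33.   -6.  103.    4.   44. -120.]
shift [-3.118  3.37  -0.182] dist 229.7 mm turn -1.49
```

View pics/e9.png

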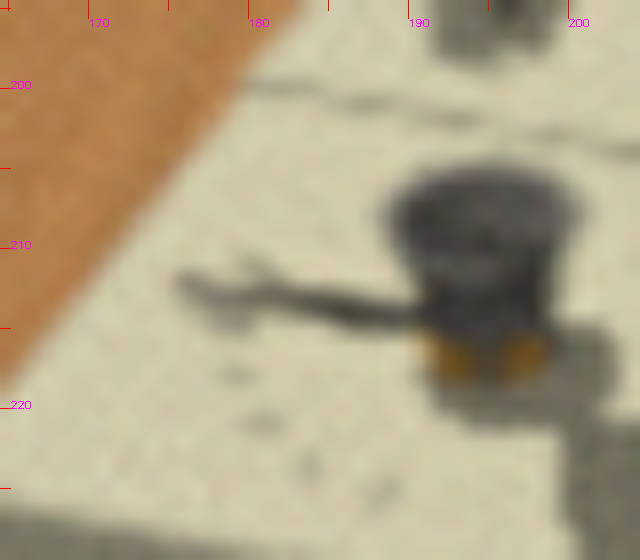

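```bash
python3 -m creep '[[240,[-0.5,0.55,0],0],[240,[-1.3,1.4,0],0],[240,[-2.1,2.3,0],0],[240,[-2.8,3.05,0],0],[240,[-3.12,3.37,0],0]]' && python3 -m creep '[[240,[0,0,0.2],0],[240,[0,0,0.4],0],[240,[0,0,0.4],0]]'
python3 - <<'E'
from ang import *
f=save('side32','side'); crop(f['img'],230,120,80,100,6,'e10'); f=save('top32','top'); crop(f['img'],180,120,60,60,8,'e11')
o=env.get_obs();p=np.array(o['tcp_pos']); print(proj('side',p-[0,0,.0275]))
E
python3 go.py 0.4667 -0.0208 0.0385 -11.5
```

```text
time: 36.22
tcp_pos: [0.4627, -0.0229, 0.1393]
orientation: [[0.98, -0.201, -0.002], [-0.201, -0.98, -0.001], [-0.002, 0.001, -1.0]]
contact_force: [1.2, 1.1, 0.5]
gripper_width: 0.0135
time: 36.6
tcp_pos: [0.4662, -0.0202, 0.1183]
orientation: [[0.98, -0.198, -0.002], [-0.198, -0.98, 0.0], [-0.002, 0.0, -1.0]]
contact_force: [-0.5, 0.6, 0.4]
gripper_width: 0.0133
[[274.06483951 182.52811679]]
t 36.8 tcp [ 0.4663 -0.0206  0.1194] yaw -11.44 F [-0.3  1.1 -0.1] w 0.0134 q [   0.   24.   -6.  129.    5.   28. -112.]
shift [0.01  0.002 1.619] dist 80.9 mm turn 0.06
```

View pics/e10.png

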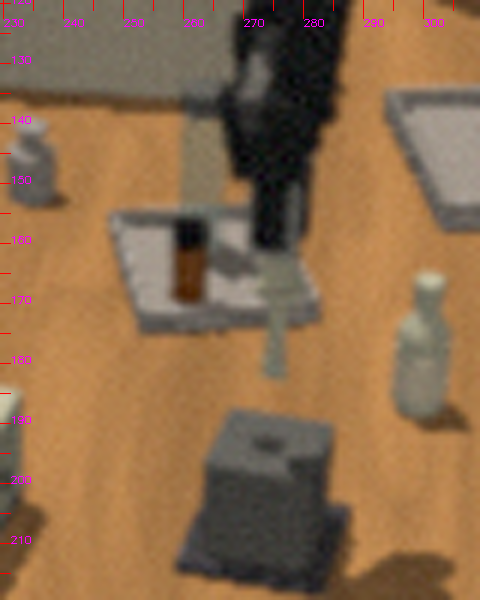

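View pics/e11.png

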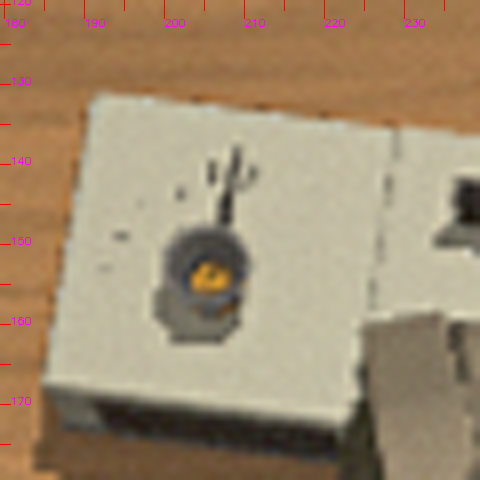

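The top view shows the pointer on the long mark, between the ticks. Now I put the tool home.

```bash
python3 -m creep '[[240,[0.01,0,0.25],0],[240,[0.01,0,0.55],0],[240,[0.01,0,0.75],0],[240,[0.01,0,0.85],0]]' && python3 go.py 0.4667 -0.0208 0.0385 -11.5
```

```text
time: 37.3
tcp_pos: [0.4661, -0.0211, 0.0762]
orientation: [[0.98, -0.199, -0.001], [-0.199, -0.98, -0.0], [-0.001, 0.0, -1.0]]
contact_force: [0.2, -0.3, -0.4]
gripper_width: 0.0131
t 37.3 tcp [ 0.4661 -0.0211  0.0762] yaw -11.48 F [ 0.2 -0.3 -0.4] w 0.0131 q [  -1.   28.   -5.  131.    7.   22. -113.]
shift [ 0.012 -0.009  0.755] dist 37.7 mm turn 0.02
```

```bash
python3 -m creep '[[240,[0.01,0,0.15],0],[240,[0.01,0,0.35],0],[240,[0.01,0,0.55],0],[240,[0.01,0,0.68],0],[240,[0.01,0,0.73],0]]' && python3 -m creep '[[240,[0,0,0.02],0],[240,[0,0,0.03],0],[240,[0,0,0.03],0]]' && python3 go.py 0.4667 -0.0208 0.0385 -11.5
```

```text
time: 37.92
tcp_pos: [0.4666, -0.0212, 0.04]
orientation: [[0.98, -0.199, -0.001], [-0.199, -0.98, -0.0], [-0.001, 0.0, -1.0]]
contact_force: [-0.0, 0.8, -0.3]
gripper_width: 0.0137
time: 38.3
tcp_pos: [0.4669, -0.0213, 0.0392]
orientation: [[0.98, -0.199, 0.0], [-0.199, -0.98, 0.0], [0.0, -0.0, -1.0]]
contact_force: [1.2, 0.3, -0.7]
gripper_width: 0.0134
t 38.3 tcp [ 0.4669 -0.0213  0.0392] yaw -11.48 F [ 1.2  0.3 -0.7] w 0.0134 q [  -2.   32.   -4.  132.    8.   16. -114.]
shift [-0.007 -0.008  0.015] dist 0.9 mm turn 0.02
```

```bash
python3 -m creep '[[240,[0,0,0.015],0],[240,[0,0,0.02],0],[215,[0,0,0.02],0],[160,[0,0,0.02],0],[90,[0,0,0.02],0]]' 20 && python3 -m creep '[[60,[0,0,-0.02],0],[20,[0,0,-0.02],0],[0,[0,0,-0.02],0]]' && python3 -m creep '[[0,[0,0,-0.3],0],[0,[0,0,-1],0],[0,[0,0,-2],0],[0,[0,0,-3],0],[0,[0,0,-3.4],0]]' && python3 go.py 0.45 -0.25 0.22 -11.5
```

```text
time: 38.92
tcp_pos: [0.4669, -0.0212, 0.038]
orientation: [[0.98, -0.199, 0.0], [-0.199, -0.98, 0.0], [0.0, -0.0, -1.0]]
contact_force: [0.1, 0.4, 0.6]
gripper_width: 0.0489
time: 39.3
tcp_pos: [0.4668, -0.0212, 0.039]
orientation: [[0.98, -0.199, -0.0], [-0.199, -0.98, -0.0], [-0.0, 0.0, -1.0]]
contact_force: [-0.1, 0.5, -0.2]
gripper_width: 0.0852
time: 39.92
tcp_pos: [0.4677, -0.0212, 0.2118]
orientation: [[0.98, -0.199, 0.004], [-0.199, -0.98, 0.0], [0.004, -0.001, -1.0]]
contact_force: [-0.7, 0.4, -1.2]
gripper_width: 0.0852
t 39.92 tcp [ 0.4677 -0.0212  0.2118] yaw -11.49 F [-0.7  0.4 -1.2] w 0.0852 q [   2.   15.   -8.  123.    3.   42. -110.]
shift [ 0.565  4.554 -0.165] dist 229.6 mm turn 0.01
```

Clear of the tool. I move aside for final looks.

```bash
python3 -m creep '[[0,[0,-0.8,0],0],[0,[0,-1.9,0],0],[0,[0,-3,0],0],[0,[0,-4,0],0],[0,[0,-4.2,0],0]]'
python3 - <<'E'
from ang import *
f=save('side34','side'); crop(f['img'],240,125,60,95,6,'f1'); crop(f['img'],165,195,40,35,16,'f3',5); f=save('top34','top'); crop(f['img'],190,125,80,100,6,'f2')
E
```

```text
time: 40.55
tcp_pos: [0.5086, 0.1884, 0.2089]
orientation: [[0.981, -0.194, -0.0], [-0.194, -0.981, 0.001], [-0.0, -0.001, -1.0]]
contact_force: [-0.4, -0.5, -0.4]
gripper_width: 0.0855
```

View pics/f1.png

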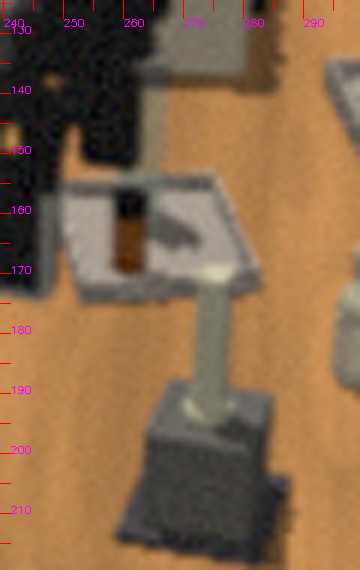

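View pics/f2.png

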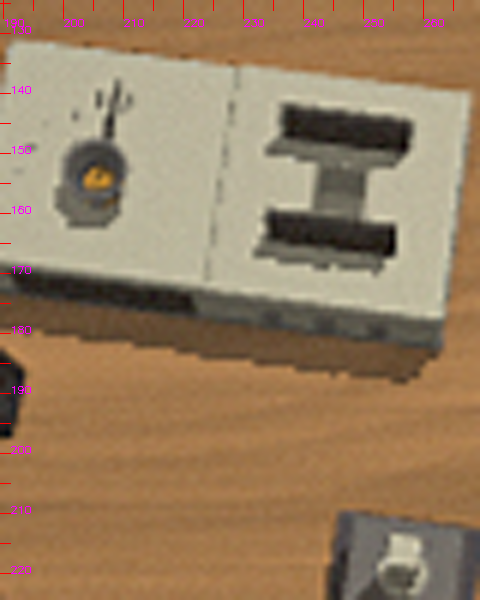

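View pics/top34.png

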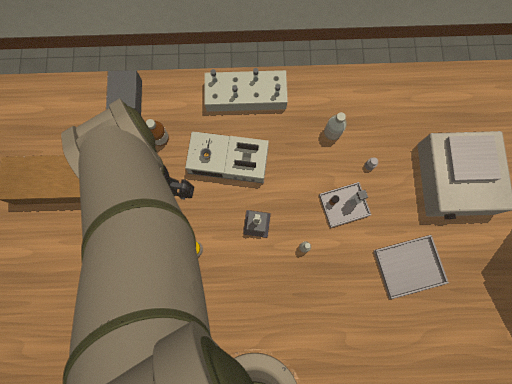

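View pics/side34.png

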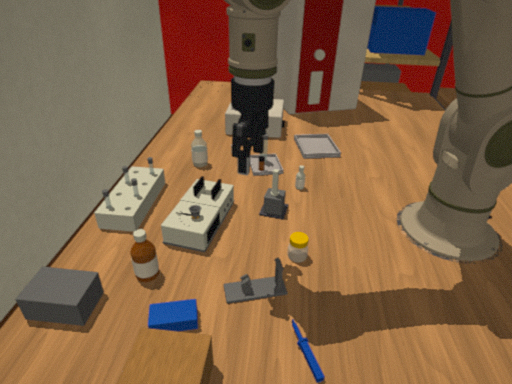

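Run:
```python
from ang import *
s=cv2.imread('pics/top34.png'); crop(s,195,132,22,24,24,'f4')
print('handle end seated',proj('side',[.4657,-.021,.130]),'flange',proj('side',[.4657,-.021,.060]),proj('top',[.4657,-.021,.130]),'obs',px((240,125),6,(217,272)))
for a in (-8.6,0,8.6):
    r=np.radians(a); f=lambda k,z:(proj('top',pp+R(yw)@[-.01+k*np.cos(r),.055+k*np.sin(r),z])-[195,132]+.5)*24
    print(a,f(.0345,.063),f(.0425,.06),f(.016,.063))
```

```text
handle end seated [[275.0313494  170.13105875]] flange [[273.67332717 192.4139752 ]] [[256.95735625 216.93407554]] obs [275.75       169.91666667]
-8.6 [[385.41926429 299.80696622]] [[408.43714515 245.46067939]] [[338.43298781 446.0938009 ]]
0 [[342.12407831 291.348333  ]] [[355.31836785 235.09869369]] [[318.29128274 442.14276239]]
8.6 [[297.8458543  289.19418124]] [[300.99955428 232.46161091]] [[297.68733293 441.13475218]]
```

View pics/f4.png

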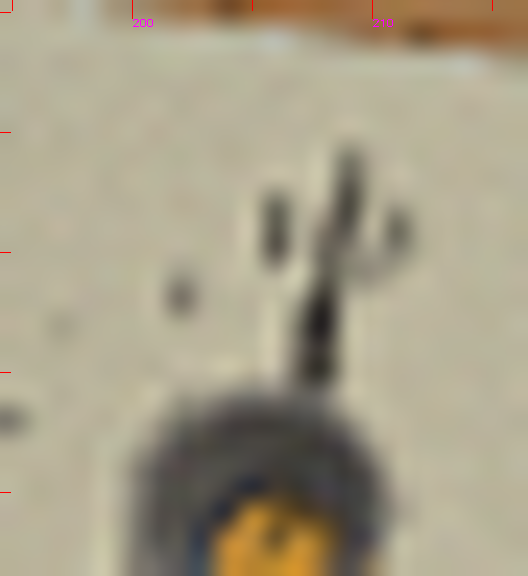

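View pics/f3.png

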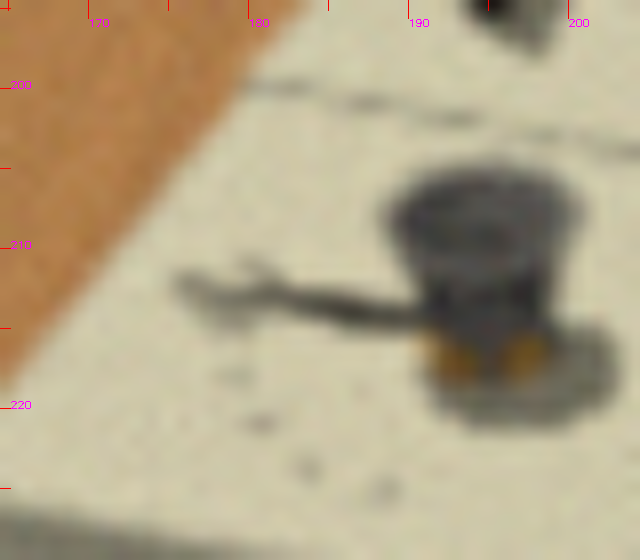

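All the checks agree, so I hand the job in.

Run:
```python
from workcell import env
print(env.job_done()); print(env.get_obs()['time'])
```

```text
the job is handed in; nothing more can be done
None
the job is handed in; nothing more can be done
```

The photometer is zeroed and the job is handed in at about 41 s of the 72 s allowed; no verdict was reported.

**What I did**
- I lifted the capped cuvette straight out and set it upright in the empty half of the small tray. It touched down at about 16 N, and I eased that off before letting go.
- I took the white tool from its rest and turned it upright in the grip by pushing its tip against the stand's side face. I stood it in the hole, let go, and took it again from above.
- With the blade in the slot I turned the zero screw clockwise, roughly 86° by my estimate. I then put the tool back in the stand, released it and moved the arm clear.

**Last checks**
- **Pointer:** it lies on the long mark, between the two ticks, in both cameras. By eye it is within about 2°.
- **Tool:** it stands upright in the stand. The handle end is within 1 pixel of where it should be when fully home.
- **Cuvette and other things:** the cuvette is upright. The vial, bottles and other bystanders look where they were, except the pot, which the arm half hides in the last top view and which looks unmoved from the side.

**What disagreed**
- The reported TCP height was about 40 mm lower than the real fingertips. I found this from the pictures and allowed for it. Each contact height after that matched.
- The two cameras differed from each other by about 2–3 mm.
- The last sideways move went to +y instead of the −y I meant, through free space and without contact.

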